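# Release the cassette slide of a bench reader with a pin tool

### The arm

A 6-joint arm with a two-finger parallel gripper is mounted at the origin on a cart in front of the work surface, level with it; the furniture and walls round the work are solid. World frame = base frame: x ahead of the robot, y to its left, z up, the work surface at z = 0. Lengths are in m, angles in rad, forces in N, time in s.
With the tool pointing down it reaches from about 0.25 to 0.725 m from the base axis. Payload 4 kg.
Tool frame: the origin (TCP) lies midway between the tips of the shut fingers; the grasp point (between the pads) lies 19 mm behind it; z points along the fingers, y is the line along which they close (so a half turn about z gives the same grasp; the last joint's range is limited). The gripper opens to 85 mm and grips with 20 to 120 N. Pads are 22 mm wide; open, the fingers measure 114 mm over their backs; the gripper's body (76 mm by 85 mm) begins 54 mm behind the grasp point. The pads swing forward as they close: fully open they stand 13 mm farther back than shut.
Start: joints at [-1.178, 0.241, 0.005, 1.335, 0, 1.571], TCP at [0.191, -0.462, 0.231] pointing down, gripper open.
Joint ranges: [-2.72, 2.72], [-1.05, 1.87], [-1.09, 1.28], [-1.99, 2.15], [-1.42, 1.44], [-3.14, 3.14]. Speed limits (rad/s): [2.79, 2.79, 3.14, 3.14, 3.14, 3.14].

### API

Orientations are given as a unit quaternion [x, y, z, w].
In Python, from workcell import bot gives the robot as it stands. The module is installed in compiled form; this text tells all that it offers.
- The arm moves only by the tool drive_tool, never from a script. Its arguments are lists of equal length, an entry for each row: "slide": the shift along the tool's x, y, z scaled (see below), a list of three; "rotation": the turn, a rotation vector about the tool's x, y, z scaled (see below), a list of three. A call has exactly 8 rows; each row is the pose to reach, as a shift and turn from the pose commanded when the call began, along the tool's axes at that moment; what a row does not reach only later rows make up. The controller multiplies each number of a shift by 250 mm and each number of a turn by 0.5 rad. A row lasts 1/8 s, in which the tool goes at most 62.5 mm and 10.7 degrees, less where a joint would pass 70% of its speed; a pose out of reach is approached as far as the arm can. A call with a number of a shift or a turn outside -1 to 1 is refused whole. A call with a gripper value outside its range is refused whole. "gripper" is the opening, from 0 (shut) to 1 (fully open), set as the call begins (left out, the last holds). The fingers move at their own pace and stop on an object; the grip force is fixed at half the most. Time passes only in rows, so rows that repeat a pose let the fingers close, or fill a call up. It gives the time, the measured TCP pose, the force, the opening and the grip force at its end, in the units of the state.
- bot.get_obs(): the state, without advancing time (a new reading comes with each control period).
- bot.camera(name): name is "scene" or "top" or "wrist"; returns a dict with "image" (480x640x3 uint8, red, green, blue), "z_map" (480x640 float32, m along the optical axis (not along the pixel's ray), 0 where there is no reading), "camera_matrix" (3x3 intrinsics, pixels), "k1" (the pictures are not rectified: a ray, as slopes to the right and down, at radius r is drawn at 1 + k1 r^2 times it, then the intrinsics apply), "xyz" and "orientation" of the camera in the world. Camera axes: x right, y up, looking along -z (the intrinsics and any distortion apply to the point x, -y, -z); pixel columns grow to the right and rows downward; lengths in m; the calibration is good to about 2 mm. A picture is of the moment at which its call begins.
- bot.job_done(): hands the job in; it is judged then, once.
The state is a dict: "clock": time; "joint_pos": joint angles; "joint_vel": joint speeds; "tau": joint torques, N m; "eef_pos": TCP position; "tool_rot": TCP orientation; "ft_force": force on the tool from outside, world axes, zero at the start; "ft_torque": the same for the moment, N m; "grip_width": finger opening in m; "grasp_force": force on a finger pad.
Only numpy, scipy, OpenCV 4.12 (cv2) and the standard library are available. Lean on these libraries where they do the work, as an engineer would, in place of code of your own. Each camera call takes 0.05 s, during which the arm holds its last target. There are 200 camera calls.

### The job

Open the cassette slide of the low white reader. Lift the pin tool from the cart, set it pin-down in the slanted rest, let go, and take it again by its upper end; then hold the recessed release button down with the pin while you push the slide all the way out of the reader's front, its covered end. Finally put the tool back in the slanted rest and let go, with the button sprung up again and the two jars and the cup left where they stand.

Things in the scene. Friction and masses are not known exactly. Their poses are not given: they have to be found in the camera images.
- pin_tool: Pin tool, 108 mm long, about 70 g: square aluminium handle 80x18x18 mm with a steel pin 6 mm thick standing 28 mm out of one end (its first 4 mm a 12 mm collar). Starts lying flat on the cart. Origin: centre of the handle's underside, 9 mm from the tool's axis; x runs along the tool toward the pin tip, z up out of the lying tool.
- tool_tip (a point): End of the steel pin, on the tool's axis, 68 mm from the handle's centre.
- tool_tail (a point): Centre of the flat rear end of the handle, on the tool's axis, 40 mm from the handle's centre.
- rest: Slanted dark steel rest, fixed: base 110x70x8 mm with a channel 24 mm wide (lips flare out), falling at 60 degrees to the horizontal toward the rest's +x down to a stop plate. Walls 18 mm high, from 23 to 73 mm above the stop. A tool home in it has its pin tip on the stop and its last 35 mm free above the channel, tail up and toward -x. Origin: centre of the base's underside, z up.
- rest_foot (a point): Where the pin tip lies when the tool is home in the rest (on the stop plate, 9 mm off the channel floor).
- rest_head (a point): Where the centre of the tool's tail end lies when the tool is home in the rest, 108 mm up the slope from rest_foot.
- reader: Low white reader, fixed, 160 (x) x 84 (y) x 59 mm high. A grey slide 57 mm wide lies in a bay in its top: the front part carries a specimen cassette under a cover plate (front 50 mm of the reader), the rear part lies open and has the round recess. The slide goes out of the front, toward the reader's -x. Origin: centre of the underside, z up.
- slide (a joint): How far the slide is out: 0 closed, 0.045 m fully out at its stop; about 1.5 N of drag. A latch with several teeth along the way blocks it whenever the button is up (4 mm of press frees it), so the button must be held down all the way; fully out it latches again when the button springs up.
- release (a joint): How far the release button is pressed: 0 up, 0.005 m fully down; spring force 1 N at first, 4.5 N fully down.
- recess_mouth (a point): Centre of the mouth of the round recess in the slide's top face, 51 mm above the cart; moves with the slide. The recess is 15 mm in diameter (with a 3 mm chamfer at the mouth), its axis vertical; a pin in it pushes the slide by its wall.
- button_top (a point): Centre of the top of the steel release button at the bottom of the recess, 13.6 mm in diameter, 9 mm below the mouth when up and 14 mm when fully down; moves with slide and button.
- by_vial: Bystander: small screw-lid specimen jar, 46 mm wide, 73 mm high, at the front right. Origin at its underside.
- by_jar: Bystander: screw-lid specimen jar, 66 mm wide, 84 mm high, at the back. Origin at its underside.
- by_cup: Bystander: white snap-lid specimen cup, 72 mm wide, 82 mm high, at the front left. Origin at its underside.
Not all that is in view belongs to the job. What is shaped like the rest but yellow is not meant.

How it is judged:
By the outcome, as a careful person would: the job done as asked, in the order asked, and still so for the second after the job is handed in, with the robot touching nothing.
It also fails if it takes over 58 s, if anything falls off the work surface, if the arm or the gripper's body presses on something with over 40 N, if the wrist force passes 120 N, or if a joint passes its speed limit or range.

## Working session

There is one attempt and no reset: what is moved stays moved. The work goes in short steps, Python scripts to look and compute and a tool call to move; the robot and the scene stay as the last step left them, time stands still between calls to the robot, and variables do not carry over. Pictures are saved under pics/ and viewed, at most 10 in all, crops included, and the job is handed in when it is done.

Besides the shell and the picture viewer there is one more tool, called after ">>>" as name(argument=value, ...) on one line, values as JSON. drive_tool: Moves the arm, as the interface text tells. Shifts and turns lie within -1 to 1; 1 stands for 250 mm of shift or 0.5 rad of turn. Its arguments: {"type":"object","properties":{"slide":{"type":"array","items":{"type":"array","items":{"type":"number"}}},"rotation":{"type":"array","items":{"type":"array","items":{"type":"number"}}},"gripper":{"type":"number"}},"required":["slide","rotation"]}

```bash
mkdir -p pics; cat > h.py <<'E'
import numpy as np, cv2
from workcell import bot
from scipy.spatial.transform import Rotation as R
def cam(n):
    c=bot.camera(n); return c
def save(c,f,crop=None,s=1):
    im=c["image"][:,:,::-1]
    if crop: im=im[crop[1]:crop[3],crop[0]:crop[2]]
    cv2.imwrite("pics/"+f,cv2.resize(im,None,fx=s,fy=s))
def rays(c,px):
    K=np.array(c["camera_matrix"]);px=np.atleast_2d(px).astype(float)
    u=np.c_[(px[:,0]-K[0,2])/K[0,0],(px[:,1]-K[1,2])/K[1,1]]
    v=u.copy()
    for _ in range(20): v=u/(1+c["k1"]*(v**2).sum(1,keepdims=True))
    d=np.c_[v[:,0],-v[:,1],-np.ones(len(v))]
    return np.array(c["xyz"]),R.from_quat(c["orientation"]).apply(d)
def onz(c,px,z):
    o,d=rays(c,px); return o+d*((z-o[2])/d[:,2])[:,None]
def cloud(c):
    vv,uu=np.mgrid[0:480,0:640]
    o,d=rays(c,np.c_[uu.ravel(),vv.ravel()])
    return (o+d*c["z_map"].ravel()[:,None]).reshape(480,640,3)
E
python3 - <<'E'
from h import *
for n in("scene","top","wrist"):
    c=cam(n);save(c,n+"0.png");np.savez(n+"0.npz",**c);print(n,c["xyz"],c["orientation"],c["k1"],c["camera_matrix"][0])
print(bot.get_obs())
E
```

```text
scene [0.13945126 0.59826475 0.47078118] [-0.15872464  0.49761978  0.80582639 -0.27897109] -0.11475333170682357 [454.39048139   0.         318.91192174]
top [0.49727586 0.01906455 1.26044852] [ 0.01523466 -0.02795557 -0.69874558  0.71466146] -0.03365716821103858 [575.78605328   0.         315.60748912]
wrist [ 0.27055302 -0.43046497  0.37269729] [-0.13825223  0.09341813 -0.54758072  0.819948  ] -0.07016629765468155 [368.56683237   0.         324.47108469]
{'clock': 0.15, 'joint_pos': array([-1.17799952e+00,  2.41252585e-01,  4.01947455e-03,  1.33519454e+00,
       -2.01204686e-05,  1.57077722e+00]), 'joint_vel': array([ 0.00080344, -0.00217723,  0.00300207,  0.00088859,  0.00085121,
        0.00049968]), 'tau': array([-5.98442730e-04, -3.72635007e+01,  2.52638608e+01,  1.24012624e-02,
       -8.61665717e-05, -8.48201466e-06]), 'eef_pos': array([ 0.19119591, -0.46147615,  0.23060571]), 'tool_rot': array([ 9.80773554e-01,  1.95147561e-01, -1.69025550e-04, -7.98017437e-04]), 'ft_force': array([-0.33895513, -0.30792691, -0.78604458]), 'ft_torque': array([ 0.01295316, -0.11062185, -0.03940569]), 'grasp_force': 0.0, 'grip_width': 0.085650329918482}
```

View pics/top0.png

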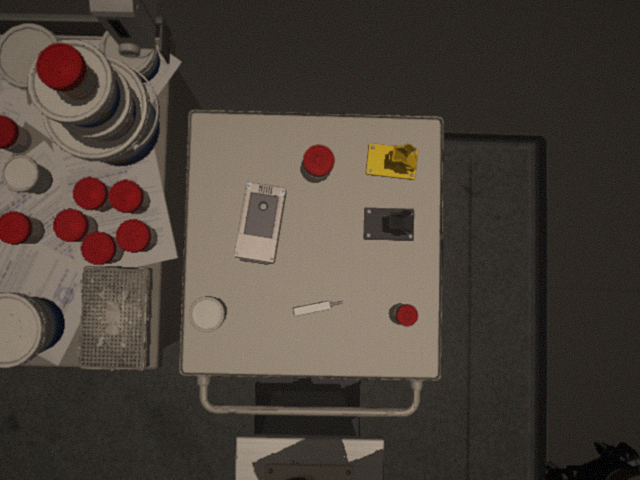

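View pics/scene0.png

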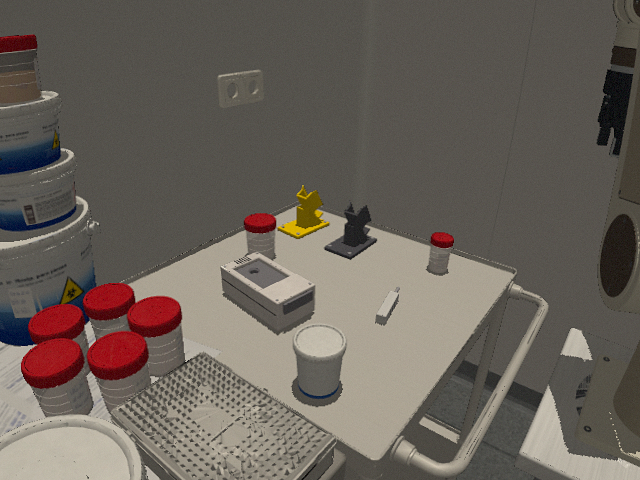

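The top view shows the tool from (293,311) to the pin end (342,302), the dark rest at (389,223), and the reader at (260,223) with its recess at (263,206) and its covered end toward the robot. The scene view shows the dark rest at (355,230). Next I'll measure these.

```bash
python3 - <<'E'
from h import *
c=dict(np.load("top0.npz")); im=c["image"]; P=cloud(c)
hsv=cv2.cvtColor(im,cv2.COLOR_RGB2HSV)
def rect(m,z,x0,y0,x1,y1,name):
    mm=np.zeros_like(m,np.uint8);mm[y0:y1,x0:x1]=m[y0:y1,x0:x1]
    cs=cv2.findContours(mm,0,1)[0];k=max(cs,key=cv2.contourArea)
    r=cv2.minAreaRect(k);b=cv2.boxPoints(r)
    print(name,np.round(r[0],1),np.round(r[1],1));print(onz(c,np.vstack([b,r[0]]),z).round(4)[:,:2].tolist())
print(im[310,310],im[304,335],im[223,372],im[250,255],im[345,300],im[206,263],im[190,280])
Z=P[...,2]
print("z",Z[310,300:318:4],Z[250,255],Z[345,300],Z[215,258])
rect((im.min(2)>im[345,300].min()+25),0.018,285,292,350,322,"tool")
g=(im.max(2)<90)
rect(g,0.008,355,200,422,250,"rest")
rect(Z>0.03,0.059,225,170,300,275,"reader")
rect(Z>0.02,0.08,180,285,235,340,"cup");
rect(Z>0.02,0.073,380,290,430,340,"vial");rect(Z>0.02,0.084,295,135,345,190,"jar")
# rest cloud
m=np.zeros_like(g);m[200:248,360:418]=1
np.set_printoptions(linewidth=250)
print((Z[204:244:3,362:418:3]*1000).round(0).astype(int))
print(P[204,362],P[204,416],P[243,362])
save(c,"topc.png",(280,180,430,330),4)
s=dict(np.load("scene0.npz"));save(s,"sc.png",(215,170,465,330),3)
E
```

```text
[179 165 148] [109 101  90] [68 60 60] [178 165 148] [148 132 113] [141 125 119] [165 152 141]
z [0.0168627  0.0193312  0.01792471 0.01872159 0.01663218] 0.06053220852324226 -0.003933772027032045 0.054102025356455696
tool [311.6 308. ] [ 6.7 34.9]
[[0.4294, 0.0412], [0.4452, -0.0322], [0.4313, -0.0352], [0.4156, 0.0381], [0.4304, 0.003]]
rest [388.5 224. ] [32. 49.]
[[0.6502, -0.1071], [0.6528, -0.2149], [0.5824, -0.2157], [0.5799, -0.1082], [0.6163, -0.1614]]
reader [260.2 223. ] [41.9 78.8]
[[0.5322, 0.17], [0.6959, 0.1467], [0.6828, 0.0597], [0.5192, 0.0837], [0.6071, 0.1151]]
cup [206.5 314. ] [34. 35.]
[[0.4505, 0.2541], [0.4521, 0.1829], [0.3833, 0.1808], [0.3817, 0.2518], [0.4169, 0.2174]]
vial [405.5 315. ] [22. 23.]
[[0.445, -0.1658], [0.4459, -0.2135], [0.4008, -0.214], [0.3999, -0.1665], [0.4229, -0.1899]]
jar [318.5 161.5] [33. 31.]
[[0.769, 0.0292], [0.7707, -0.035], [0.7016, -0.0364], [0.7, 0.0275], [0.7352, -0.0037]]
[[ 3  3 -1  2  1 -2  3  1  1 -1 -4  5  1  4 -1 -5  1  5  0]
 [ 0  2 -3  2  4  3  1  0 -2  8 -5  0 -2  0 -5 -3  2 -2  4]
 [ 4  7  7  7  4 16  6 11 10  7 12  8  9  8 96 87  9  8  2]
 [-3  8  6  7  9  7 11  8  8 80 87 91 93 87 76 73 58  9 -3]
 [ 0  8  9 10 10 12 12  8 53 81 82 63 52 54 59 54 31 29 -2]
 [ 0  7  9  7  7  5 10 19 61 79 79 64 49 33 23 24 31 28  0]
 [ 1  9  8  8  9 12  7 20 58 79 75 61 48 33 29 27 25 28  0]
 [ 2  6 13 10  5 10  8 21 54 82 77 64 51 33 21 29 30 28  2]
 [ 4  8 10  3  7 10  5 20 32 83 86 88 90 97 70 48 31 24 -4]
 [ 2  9  8  9 11  6  6  8 11 12  8 11 11 23 93 87 65 12  1]
 [-2  4  6 11 14 12  8 10  9  9  7  7 12 10 13  2  7 11 -2]
 [ 0 12  9  5  7 11 10  7  8  8 11  8 10  7  9 13 10  6  1]
 [-1  2 -1  0 -2  2 -4  2  1  2  0  2  0  1  3  4  8  3 -1]
 [-3 -1  0  0  2  1  1  0  4  2  2 -3  3  4  2 -2 -2 -1 -2]]
[ 0.65956305 -0.1030318   0.0028398 ] [ 6.62939439e-01 -2.23056727e-01 -2.37090325e-04] [ 0.57391279 -0.10503553 -0.00278888]
```

View pics/topc.png

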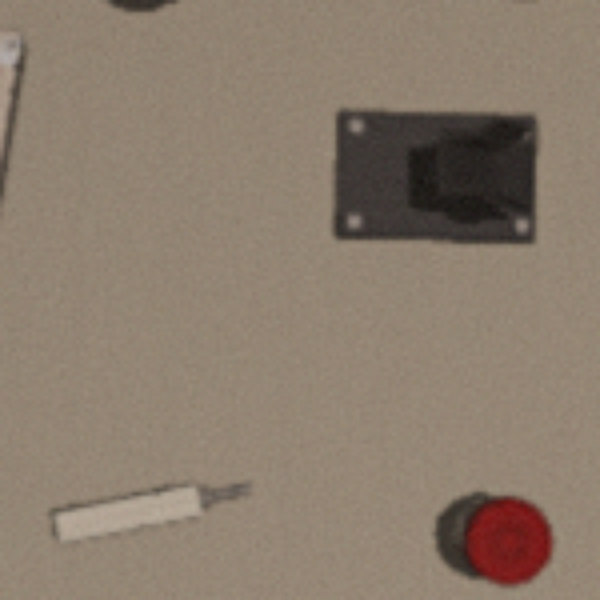

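View pics/sc.png

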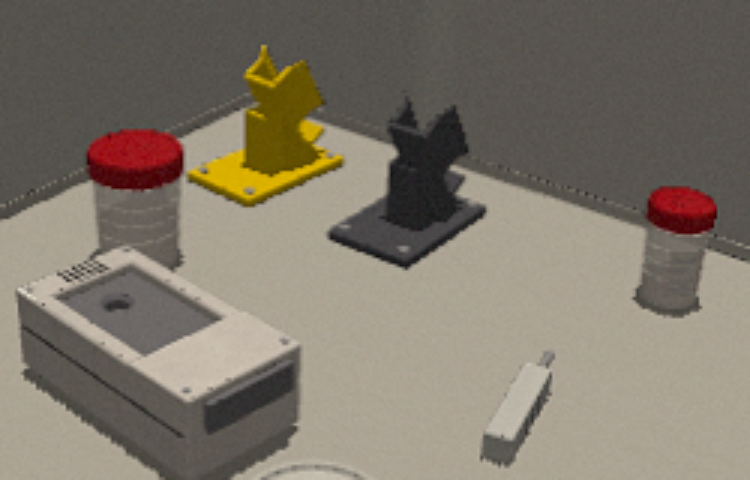

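The crops show the rest's channel opening toward world -y, so rest +x points that way. The tool's pin end is at the right, and the recess lies in the rear of the reader. Next: fit the rest and plan the hover over the tool.

```bash
cat >> h.py <<'E'
def go(p,Rt,dz=0):
    """print scaled slide/rot from the current pose to TCP pose p,Rt (Rt columns tool axes)"""
    o=bot.get_obs(); R0=R.from_quat(o["tool_rot"]); 
    s=R0.inv().apply(np.array(p)-o["eef_pos"])/.25
    r=(R0.inv()*R.from_matrix(Rt)).as_rotvec()/.5
    print("t%.2f"%o["clock"],"slide",s.round(4).tolist(),"rot",r.round(4).tolist(),"q",o["joint_pos"].round(2).tolist(),"F",o["ft_force"].round(1).tolist(),"w %.4f g %.0f"%(o["grip_width"],o["grasp_force"]))
def frame(z,yhint):
    z=np.array(z,float);z/=np.linalg.norm(z);y=np.array(yhint,float);y-=z*(y@z);y/=np.linalg.norm(y)
    return np.c_[np.cross(y,z),y,z]
E
python3 - <<'E'
from h import *
c=dict(np.load("top0.npz"));P=cloud(c)
C=np.array([.6163,-.1614]);rx=np.array([.02,-1]);rx/=np.linalg.norm(rx);ry=np.array([-rx[1],rx[0]])
Q=P[200:248,360:418].reshape(-1,3);L=np.c_[(Q[:,:2]-C)@rx,(Q[:,:2]-C)@ry,Q[:,2]]
# base footprint
b=L[(L[:,2]>.005)]
print("ext",np.percentile(b[:,0],[1,99]),np.percentile(b[:,1],[1,99]))
w=L[L[:,2]>.06]; print("tall y",w[:,1].min(),w[:,1].max(),"x",w[:,0].min(),w[:,0].max())
f=L[(abs(L[:,1]-np.median(w[:,1]))<.007)&(L[:,2]>.012)]
f=f[np.argsort(f[:,0])]
for r in f: print((r*1000).round(0).astype(int).tolist(),end=" ")
wc=dict(np.load("wrist0.npz"));Rw=R.from_quat(wc["orientation"]);R0=R.from_quat([9.80773554e-01,1.95147561e-01,0,0])
print("\nlook in tool",R0.inv().apply(Rw.apply([0,0,-1])),R0.inv().apply(wc["xyz"]-np.array([.1912,-.4615,.2306])))
t=np.array([.2,-.98,0]);t/=np.linalg.norm(t)
go([.43,.003,.17],frame([0,0,-1],[.98,.2,0]))
E
```

```text
ext [-0.05402534  0.05379933] [-0.04381947  0.03527545]
tall y -0.11539177595157002 0.023283341985789963 x -0.18280847084338545 0.03968019885242121
[-46, -3, 13] [-41, -3, 13] [-30, -3, 13] [-30, 6, 13] [-21, 2, 12] [-17, -3, 12] [-14, 1, 40] [-14, -1, 40] [-14, 8, 53] [-14, -3, 37] [-14, 4, 36] [-14, 8, 36] [-14, -2, 51] [-14, 3, 20] [-14, 5, 20] [-14, 0, 51] [-14, -1, 19] [-13, 6, 34] [-13, 10, 19] [-13, 7, 50] [-13, 8, 18] [-13, 1, 17] [-13, 5, 48] [-13, 11, 33] [-13, 3, 48] [-13, 6, 61] [-13, 0, 58] [-12, 10, 57] [-12, 8, 56] [-12, 4, 55] [-12, -2, 54] [-12, 2, 54] [-11, -3, 59] [-10, 6, 58] [-10, 4, 57] [-10, 0, 56] [-10, 10, 57] [-10, 8, 56] [-10, 2, 55] [-10, 6, 82] [-10, 1, 82] [-10, 8, 82] [-9, 10, 81] [-9, -2, 79] [-9, 0, 79] [-9, 4, 79] [-8, 5, 87] [-8, 10, 58] [-8, 6, 57] [-8, 2, 57] [-8, 3, 84] [-8, 7, 84] [-8, 0, 54] [-8, 4, 54] [-8, -1, 82] [-8, -2, 53] [-8, 9, 53] [-8, 2, 81] [-7, -3, 81] [-7, 10, 80] [-6, -1, 88] [-6, 5, 87] [-6, 9, 87] [-6, 1, 84] [-6, 3, 83] [-6, 8, 83] [-5, -3, 80] [-3, 8, 81] [-3, 10, 82] [-3, -1, 81] [-3, 2, 79] [-3, 4, 79] [-3, 6, 77] [-3, -2, 
[... 1116 characters left out ...]
24] [39, -1, 20] [39, -2, 28] [39, 9, 28] [40, 3, 27] [40, 7, 27] [40, 1, 25] [40, 5, 24] [41, 7, 32] [41, -2, 30] [42, 9, 26] [42, 5, 25] [42, 1, 24] [42, 3, 24] [43, 9, 31] [43, 5, 30] [44, -2, 29] [44, 0, 29] [44, 7, 28] [44, 3, 25] [45, 2, 33] [45, -2, 32] [46, 0, 29] [46, 9, 29] [46, 5, 28] [46, 7, 27] [47, 11, 35] [47, 9, 34] [47, 0, 33] [47, 6, 33] [48, 5, 30] [48, -2, 28] [48, 3, 28] [50, -2, 29] [50, 5, 29] [50, 0, 28] [50, 3, 28] [50, 9, 28] [51, 7, 26] 
look in tool [-0.32902786 -0.00166447  0.94431875] [ 0.08518902  0.00170441 -0.14209729]
t0.15 slide [1.5937, -1.3504, 0.2446] rot [-0.0028, -0.0022, -2.7586] q [-1.18, 0.24, 0.0, 1.34, -0.0, 1.57] F [-0.3, -0.3, -0.8] w 0.0857 g 0
```

>>> drive_tool(slide=[[0.13,-0.11,0],[0.25,-0.22,0],[0.38,-0.33,0.03],[0.5,-0.44,0.06],[0.63,-0.55,0.1],[0.75,-0.66,0.13],[0.88,-0.77,0.16],[1,-0.85,0.2]], rotation=[[0,0,-0.12],[0,0,-0.25],[0,0,-0.37],[0,0,-0.5],[0,0,-0.62],[0,0,-0.75],[0,0,-0.87],[0,0,-1]], gripper=1)

```text
clock: 1.15
eef_pos: [0.3413, -0.1685, 0.1811]
tool_rot: [0.901, 0.433, 0.0, 0.0]
ft_force: [2.0, -0.5, 0.6]
grip_width: 0.085
grasp_force: 0.0
```

```bash
python3 - <<'E'
from h import *
go([.43,.003,.17],frame([0,0,-1],[.98,.2,0]))
E
```

```text
t1.15 slide [0.7572, -0.1521, 0.0444] rot [0.0005, 0.0001, -1.7535] q [-0.46, 0.04, -0.37, 1.16, 0.0, 1.79] F [2.0, -0.5, 0.6] w 0.0850 g 0
```

>>> drive_tool(slide=[[0.1,-0.02,0],[0.2,-0.04,0],[0.3,-0.06,0.0],[0.4,-0.08,0],[0.5,-0.1,0],[0.6,-0.12,0],[0.7,-0.14,0],[0.757,-0.152,0]], rotation=[[0,0,-0.12],[0,0,-0.25],[0,0,-0.37],[0,0,-0.5],[0,0,-0.62],[0,0,-0.75],[0,0,-0.87],[0,0,-1]])

```text
clock: 2.15
eef_pos: [0.4303, 0.0022, 0.1811]
tool_rot: [0.766, 0.643, -0.0, -0.0]
ft_force: [-0.8, -0.0, 0.5]
grip_width: 0.0856
grasp_force: 0.0
```

>>> drive_tool(slide=[[0,0,0],[0,0,0],[0,0,0],[0,0,0],[0,0,0],[0,0,0],[0,0,0],[0,0,0]], rotation=[[0,0,-0.12],[0,0,-0.25],[0,0,-0.37],[0,0,-0.5],[0,0,-0.62],[0,0,-0.75],[0,0,-0.75],[0,0,-0.75]])

```text
clock: 3.15
eef_pos: [0.43, 0.0012, 0.1812]
tool_rot: [0.634, 0.773, -0.0, -0.0]
ft_force: [-0.1, 0.3, 0.0]
grip_width: 0.0855
grasp_force: 0.0
```

```bash
python3 - <<'E'
from h import *
go([.43,.003,.17],frame([0,0,-1],[.98,.2,0]))
c=cam("wrist");save(c,"w1.png");np.savez("w1.npz",**c)
im=c["image"];m=(im.min(2)>150).astype(np.uint8)
P=cloud(c)
m=((P[...,2]>.011)&(P[...,2]<.03)).astype(np.uint8)
m=cv2.morphologyEx(m,cv2.MORPH_OPEN,np.ones((5,5)))
for k in cv2.findContours(m,0,1)[0]:
    a=cv2.contourArea(k)
    if a>300:
        r=cv2.minAreaRect(k);print(a,r,onz(c,cv2.boxPoints(r),.018).round(4).tolist())
E
```

```text
t3.15 slide [0.007, 0.0015, 0.0449] rot [-0.0007, -0.0, -0.0101] q [0.0, 0.13, -0.26, 1.18, -0.0, 1.38] F [-0.1, 0.3, 0.0] w 0.0855 g 0
351.0 ((283.3443298339844, 382.2652587890625), (35.98652648925781, 15.190773963928223), 9.162346839904785) [[0.405, -0.1894, 0.018], [0.4049, -0.1699, 0.018], [0.4414, -0.1697, 0.018], [0.4423, -0.1893, 0.018]]
671.0 ((619.7921142578125, 275.0734558105469), (20.933734893798828, 56.075782775878906), 31.865978240966797) [[0.7025, -0.022, 0.018], [0.7101, 0.0293, 0.018], [0.734, 0.0227, 0.018], [0.7271, -0.0299, 0.018]]
1779.5 ((324.8797607421875, 215.45945739746094), (93.18794250488281, 21.209163665771484), 89.19306945800781) [[0.4138, 0.039, 0.018], [0.4309, 0.0426, 0.018], [0.4489, -0.0382, 0.018], [0.4303, -0.0422, 0.018]]
```

View pics/w1.png

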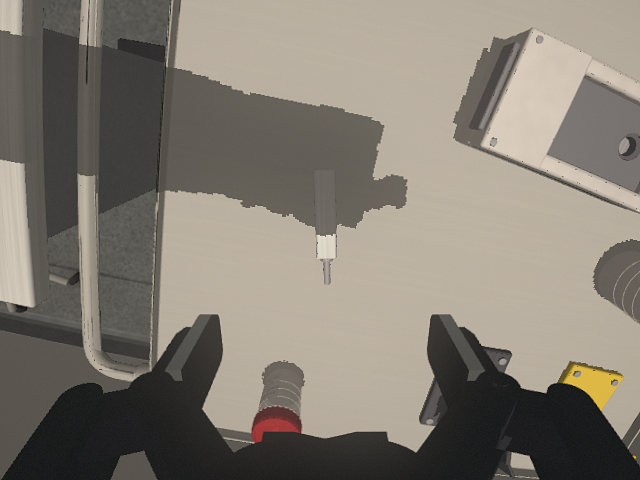

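The wrist view shows the tool upright in the picture, tail at (325,170) and pin tip at (327,284), centred between the fingers. The grasp will lean 25° back over the tail.

```bash
python3 - <<'E'
from h import *
t=np.array([.208,-.978,0]);th=np.radians(25)
z=np.sin(th)*t+np.cos(th)*np.array([0,0,-1]);F=frame(z,[.978,.208,0])
p=np.array([.4258,.0247,.0058]);print(F.round(3).tolist())
go(p-.07*z,F)
E
```

```text
[[-0.189, 0.978, 0.088], [0.887, 0.208, -0.413], [-0.423, 0.0, -0.906]]
t3.20 slide [0.2138, 0.0002, 0.4481] rot [-0.0061, -0.8725, -0.0258] q [0.0, 0.13, -0.26, 1.18, -0.0, 1.38] F [-1.2, -0.2, -0.5] w 0.0853 g 0
```

>>> drive_tool(slide=[[0.03,0,0.06],[0.06,0,0.12],[0.09,0,0.18],[0.12,0,0.24],[0.15,0,0.3],[0.18,0,0.37],[0.214,0,0.448],[0.214,0,0.448]], rotation=[[0,-0.13,0],[0,-0.26,-0.01],[0,-0.39,-0.01],[0,-0.52,-0.02],[0,-0.65,-0.02],[0,-0.78,-0.02],[-0.006,-0.873,-0.026],[-0.006,-0.873,-0.026]])

```text
clock: 4.2
eef_pos: [0.4183, 0.0542, 0.068]
tool_rot: [0.613, 0.76, -0.138, 0.167]
ft_force: [-0.0, -1.0, 0.1]
grip_width: 0.0854
grasp_force: 0.0
```

```bash
python3 - <<'E'
from h import *
t=np.array([.208,-.978,0]);th=np.radians(25)
z=np.sin(th)*t+np.cos(th)*np.array([0,0,-1]);F=frame(z,[.978,.208,0])
p=np.array([.4258,.0247,.0058])
go(p,F)
E
```

```text
t4.20 slide [-0.005, 0.0053, 0.2767] rot [-0.0047, 0.0013, 0.0088] q [0.43, 0.32, -0.45, 0.91, -0.43, 1.81] F [-0.0, -1.0, 0.1] w 0.0854 g 0
```

>>> drive_tool(slide=[[0,0.005,0.06],[-0.005,0.005,0.12],[-0.005,0.005,0.18],[-0.005,0.005,0.22],[-0.005,0.005,0.25],[-0.005,0.005,0.265],[-0.005,0.005,0.276],[-0.005,0.005,0.276]], rotation=[[0,0,0],[0,0,0],[0,0,0],[0,0,0],[0,0,0],[0,0,0],[0,0,0],[0,0,0]])

```text
clock: 5.2
eef_pos: [0.4272, 0.0244, 0.0073]
tool_rot: [0.614, 0.759, -0.136, 0.168]
ft_force: [-0.0, 0.2, -0.6]
grip_width: 0.0852
grasp_force: 0.0
```

>>> drive_tool(slide=[[0,0,0],[0,0,0],[0,0,0],[0,0,0],[0,0,0],[0,0,0],[0,0,0],[0,0,0]], rotation=[[0,0,0],[0,0,0],[0,0,0],[0,0,0],[0,0,0],[0,0,0],[0,0,0],[0,0,0]], gripper=0)

```text
clock: 6.2
eef_pos: [0.4274, 0.0245, 0.0076]
tool_rot: [0.614, 0.759, -0.136, 0.169]
ft_force: [-0.6, 0.9, 5.8]
grip_width: 0.0161
grasp_force: 59.4
```

```bash
python3 - <<'E'
from h import *
o=bot.get_obs();print(o)
E
```

```text
{'clock': 6.2, 'joint_pos': array([ 0.35832691,  0.40703606, -0.5268481 ,  0.70500323, -0.43156717,
        1.73377591]), 'joint_vel': array([-5.25822528e-04, -3.84328169e-04, -8.30178668e-04, -3.53440056e-05,
       -2.37948897e-04,  1.39471478e-03]), 'tau': array([-6.56248312e-01, -3.31415677e+01,  1.47201911e+01,  3.28328297e-02,
       -1.18712693e+00,  1.90090213e-02]), 'eef_pos': array([0.42738938, 0.02449197, 0.00759525]), 'tool_rot': array([ 0.61406848,  0.75896189, -0.13598263,  0.16853924]), 'ft_force': array([-0.64703648,  0.94693752,  5.77969681]), 'ft_torque': array([ 0.21918405,  0.27819581, -0.12851244]), 'grasp_force': 59.395058155059814, 'grip_width': 0.016123040246876833}
```

```bash
cat >> h.py <<'E'
C=np.array([.6163,-.1614]);rx=np.array([.0235,-.9997,0]);rx/=np.linalg.norm(rx);ry=np.array([-rx[1],rx[0],0]);uz=np.array([0,0,1.])
foot=np.array([*C,0])+.0383*rx+.025*uz
tdn=.5*rx-.866*uz            # tool axis, tail->tip, when home
nrm=.866*rx+.5*uz            # out of channel
def solve(tail_T,t_T,tip,t_w):
    """TCP pose for tip point / axis t_w, keeping tool y along +-ry"""
    F=np.c_[np.cross(ry,t_w),ry,t_w]; G=np.c_[np.cross([0,1,0],t_T),[0,1,0],t_T]
    Rt=F@G.T; return tip-.108*t_w-Rt@tail_T,Rt
tail1=None
E
python3 - <<'E'
from h import *
o=bot.get_obs();R0=R.from_quat(o["tool_rot"])
tl=R0.inv().apply(np.array([.4224,.0408,.009])-o["eef_pos"]);t=R0.inv().apply([.208,-.978,0])
print(tl,t);tl[1]=0;t[1]=0;t/=np.linalg.norm(t);np.savez("g1.npz",tl=tl,t=t)
p,F=solve(tl,t,foot,tdn);print("home",p,F.round(3).tolist(),foot)
go(p-.09*tdn+.04*nrm,F)
E
```

```text
[ 0.01480251 -0.00147248 -0.00845792] [-9.06092338e-01 -8.49639772e-04  4.22781211e-01]
home [ 0.61610208 -0.15298029  0.10311147] [[-0.019, 1.0, -0.013], [0.819, 0.024, 0.573], [0.573, 0.0, -0.819]] [ 0.61720007 -0.19968942  0.025     ]
t6.20 slide [-1.0621, 0.5981, -0.3579] rot [-0.0328, 2.0879, 0.39] q [0.36, 0.41, -0.53, 0.71, -0.43, 1.73] F [-0.6, 0.9, 5.8] w 0.0161 g 59
```

```bash
python3 - <<'E'
from h import *
o=bot.get_obs();F=R.from_quat(o["tool_rot"]).as_matrix()
go(o["eef_pos"]+[0,0,.06],F);go([.54,-.06,.24],F)
E
```

```text
t6.20 slide [-0.1015, 0.0001, -0.2175] rot [0.0, -0.0, -0.0] q [0.36, 0.41, -0.53, 0.71, -0.43, 1.73] F [-0.6, 0.9, 5.8] w 0.0161 g 59
t6.20 slide [-0.7778, 0.3705, -0.6627] rot [0.0, -0.0, -0.0] q [0.36, 0.41, -0.53, 0.71, -0.43, 1.73] F [-0.6, 0.9, 5.8] w 0.0161 g 59
```

>>> drive_tool(slide=[[-0.05,0,-0.11],[-0.1,0,-0.22],[-0.2,0.05,-0.32],[-0.32,0.12,-0.4],[-0.44,0.19,-0.48],[-0.56,0.25,-0.55],[-0.67,0.31,-0.61],[-0.778,0.37,-0.663]], rotation=[[0,0,0],[0,0,0],[0,0.16,0.02],[0,0.33,0.06],[0,0.5,0.09],[0,0.67,0.12],[0,0.84,0.15],[-0.01,1,0.19]])

```text
clock: 7.2
eef_pos: [0.5403, -0.0609, 0.2403]
tool_rot: [0.664, 0.747, 0.031, -0.018]
ft_force: [0.4, -0.3, -1.0]
grip_width: 0.0161
grasp_force: 58.7
```

```bash
python3 - <<'E'
from h import *
g=np.load("g1.npz");p,F=solve(g["tl"],g["t"],foot,tdn)
go(p-.09*tdn+.04*nrm,F)
E
```

```text
t7.20 slide [-0.3704, 0.2581, 0.1384] rot [-0.02, 1.0828, 0.1951] q [-0.15, 0.32, 0.14, 1.38, 0.07, 1.3] F [0.4, -0.3, -1.0] w 0.0161 g 59
```

>>> drive_tool(slide=[[-0.05,0.03,0.0],[-0.1,0.06,0.0],[-0.15,0.1,0.02],[-0.2,0.14,0.05],[-0.25,0.18,0.08],[-0.3,0.22,0.11],[-0.37,0.258,0.138],[-0.37,0.258,0.138]], rotation=[[0,0.16,0.02],[0,0.32,0.06],[0,0.48,0.09],[0,0.64,0.12],[0,0.8,0.15],[-0.02,0.96,0.195],[-0.02,1,0.195],[-0.02,1,0.195]])

```text
clock: 8.2
eef_pos: [0.615, -0.1432, 0.1974]
tool_rot: [0.672, 0.686, 0.195, -0.201]
ft_force: [0.0, 0.6, -1.4]
grip_width: 0.0161
grasp_force: 58.8
```

```bash
python3 - <<'E'
from h import *
g=np.load("g1.npz");p,F=solve(g["tl"],g["t"],foot,tdn)
go(p-.09*tdn+.04*nrm,F);
c=cam("wrist");save(c,"w2.png");np.savez("w2.npz",**c)
E
```

```text
t8.20 slide [0.0097, 0.0035, -0.011] rot [-0.0025, 0.0853, -0.0056] q [-0.46, 0.74, 0.58, 1.7, 0.5, 1.02] F [0.0, 0.6, -1.4] w 0.0161 g 59
```

View pics/w2.png

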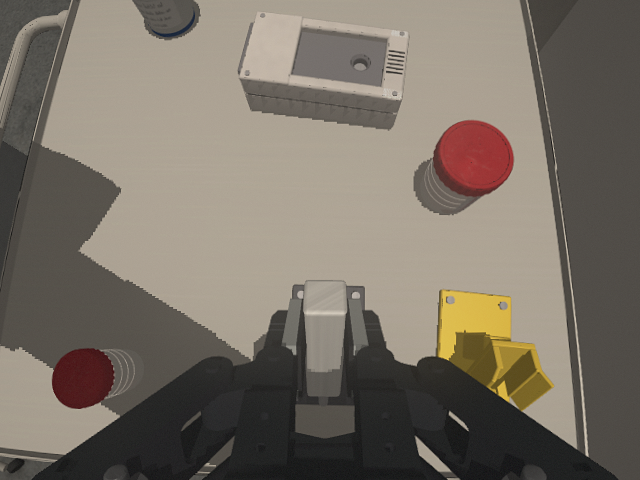

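The wrist view shows the held tool at (325,340), pin hidden behind the fingers, and the rest's rear screws at (299,294) and (357,294). I'll cross-check the sideways position with those screws and find the recess from (361,63).

```bash
python3 - <<'E'
from h import *
g=np.load("g1.npz")
c=dict(np.load("w2.npz"));im=c["image"]
def blob(m,x0,y0,x1,y1):
    a=np.argwhere(m[y0:y1,x0:x1]);return a.mean(0)[::-1]+[x0,y0],len(a)
gm=im.min(2)
s1,n1=blob(gm>110,293,288,304,300);s2,n2=blob(gm>110,351,288,364,300);print(s1,n1,s2,n2)
S=onz(c,[s1,s2],.009);print(S.round(4).tolist())
L=(S-[*C,0]);print("local",(L@rx).round(4),(L@ry).round(4))
t=dict(np.load("top0.npz"));gt=t["image"].min(2).astype(int)
for (x0,y0) in((364,206),(364,231),(406,232)):
    w=gt[y0:y0+8,x0:x0+8]; a=np.clip(w-100,0,None);yy,xx=np.mgrid[0:8,0:8]
    q=[(a*xx).sum()/a.sum()+x0,(a*yy).sum()/a.sum()+y0];X=onz(t,[q],.009)[0];print(q,X.round(4),"loc",((X-[*C,0])@rx).round(4),((X-[*C,0])@ry).round(4))
# held tool tail from wrist: top edge of tail face
o=bot.get_obs();R0=R.from_quat(o["tool_rot"]);tw=R0.apply(g["tl"])+o["eef_pos"]
print("pred tail",tw)
bm=(gm>120).astype(np.uint8);bm[:278]=0;bm[320:]=0;bm[:,:300]=0;bm[:,350:]=0
xs=np.argwhere(bm[300]).ravel();print("row300 cols",xs.min(),xs.max());
print("pts at tail depth",onz(c,[[xs.min(),300],[xs.max()+1,300]],tw[2]).round(4).tolist())
# recess: reader
for n,cc,box in(("w",c,(350,52,374,74)),("t",t,(256,199,270,213))):
    x0,y0,x1,y1=box;i=cc["image"].min(2)[y0:y1,x0:x1];print(n);print(i[::2,::2])
E
```

```text
[300.04255319 294.25531915] 47 [355.43396226 295.05660377] 53
[[0.5913, -0.1182, 0.009], [0.6442, -0.1178, 0.009]]
local [-0.0438 -0.0429] [-0.024  0.029]
[np.float64(368.1032608695652), np.float64(208.6304347826087)] [ 0.6489 -0.116   0.009 ] loc -0.0446 0.0337
[np.float64(368.1081081081081), np.float64(234.7927927927928)] [ 0.5915 -0.1169  0.009 ] loc -0.045 -0.0238
[np.float64(410.05494505494505), np.float64(235.87912087912088)] [ 0.5912 -0.209   0.009 ] loc 0.047 -0.0262
pred tail [ 0.61482521 -0.13428218  0.21399855]
row300 cols 304 345
pts at tail depth [[0.6076, -0.1387, 0.214], [0.6244, -0.1383, 0.214]]
w
[[107 109 109 108 109 107 110 109 108 108 108 109]
 [109 108 108 103  99  98 100  99 109 110 108 108]
 [107 104  94  96  98  97  96  83  90 108 109 108]
 [108  95  97  95  84  79  85  97  95  65 108 110]
 [ 91  97  86  66  65  65  66  68  90  92  95 109]
 [ 87  95  65  62  62  61  64  65  64  94  66 109]
 [ 96  91  64 127 135 134 132  73  63  90  83 108]
 [109  95 115 135 133 130 136 133  67  93 106 108]
 [109 106 102 134 136 131 137 130  97  99 109 109]
 [110 108 107 102 108 118 114 100 106 108 109 108]
 [109 108 109 107 109 108 107 108 108 108 108 108]]
t
[[ 76  79  84  79  79  83  85]
 [ 80  78  75  55  61  78  90]
 [ 82  76  45  65  68  47  81]
 [ 85  64  81 117 122  70  72]
 [ 83  71  87 119 128  72  73]
 [ 86  79  61  78  73  69  88]
 [ 89  78  84  79  77  83  83]]
```

```bash
sed -i 's/^C=np.array.*;rx=np/C=np.array([.6176,-.1624]);rx=np/' h.py; python3 - <<'E'
from h import *
g=np.load("g1.npz");p,F=solve(g["tl"],g["t"],foot,tdn)
go(p-.085*tdn+.003*nrm,F)
go(p-.005*tdn+.003*nrm,F)
E
```

```text
t8.25 slide [0.0502, 0.0086, 0.1302] rot [-0.0011, 0.086, -0.0022] q [-0.46, 0.74, 0.58, 1.7, 0.5, 1.02] F [0.0, -0.2, -0.5] w 0.0162 g 59
t8.25 slide [-0.2337, 0.0089, 0.2778] rot [-0.0011, 0.086, -0.0022] q [-0.46, 0.74, 0.58, 1.7, 0.5, 1.02] F [0.0, -0.2, -0.5] w 0.0162 g 59
```

>>> drive_tool(slide=[[0.02,0.009,0.04],[0.05,0.009,0.09],[0.05,0.009,0.13],[0.05,0.009,0.13],[0,0.009,0.156],[-0.05,0.009,0.182],[-0.08,0.009,0.198],[-0.08,0.009,0.198]], rotation=[[0,0.04,0],[0,0.086,0],[0,0.086,0],[0,0.086,0],[0,0.086,0],[0,0.086,0],[0,0.086,0],[0,0.086,0]])

```text
clock: 9.25
eef_pos: [0.617, -0.1327, 0.1469]
tool_rot: [0.667, 0.682, 0.21, -0.215]
ft_force: [0.4, -0.3, -0.9]
grip_width: 0.0164
grasp_force: 58.7
```

```bash
python3 - <<'E'
from h import *
g=np.load("g1.npz");p,F=solve(g["tl"],g["t"],foot,tdn)
go(p-.003*tdn+.003*nrm,F)
c=cam("wrist");save(c,"w3.png",(160,220,480,460),2);s=cam("scene");save(s,"s3.png",(300,170,440,270),5)
a=cv2.imread("pics/w3.png");b=cv2.resize(cv2.imread("pics/s3.png"),(500,360));
cv2.imwrite("pics/m3.png",np.hstack([cv2.resize(a,(480,360)),b])[:, :980]);m=cv2.imread("pics/m3.png");cv2.imwrite("pics/m3.png",cv2.resize(m,(800,294)))
E
```

```text
t9.25 slide [-0.1643, -0.0003, 0.0789] rot [0.0005, 0.0003, -0.0015] q [-0.46, 0.78, 0.5, 1.6, 0.53, 1.0] F [0.4, -0.3, -0.9] w 0.0164 g 59
```

View pics/m3.png

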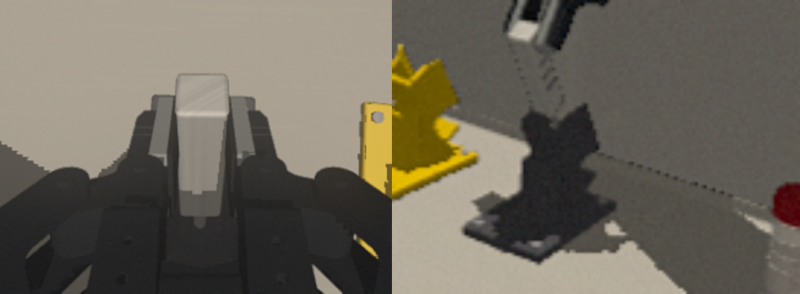

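The mosaic shows the tool gripped straight and the hand in line above the channel with free space around it. I'll slide it down the slope.

>>> drive_tool(slide=[[-0.02,0,0.01],[-0.04,0,0.019],[-0.06,0,0.029],[-0.08,0,0.038],[-0.1,0,0.048],[-0.12,0,0.058],[-0.13,0,0.063],[-0.13,0,0.063]], rotation=[[0,0,0],[0,0,0],[0,0,0],[0,0,0],[0,0,0],[0,0,0],[0,0,0],[0,0,0]])

```text
clock: 10.35
eef_pos: [0.6179, -0.1498, 0.1165]
tool_rot: [0.666, 0.683, 0.21, -0.214]
ft_force: [-0.6, 0.3, -0.4]
grip_width: 0.0162
grasp_force: 58.7
```

>>> drive_tool(slide=[[-0.01,0,0.005],[-0.02,0,0.01],[-0.03,0,0.015],[-0.034,0,0.016],[-0.034,0,0.016],[-0.034,0,0.016],[-0.034,0,0.016],[-0.034,0,0.016]], rotation=[[0,0,0],[0,0,0],[0,0,0],[0,0,0],[0,0,0],[0,0,0],[0,0,0],[0,0,0]])

```text
clock: 11.35
eef_pos: [0.6182, -0.1544, 0.1087]
tool_rot: [0.666, 0.683, 0.21, -0.214]
ft_force: [-0.7, 0.7, -0.9]
grip_width: 0.0164
grasp_force: 58.7
```

```bash
python3 - <<'E'
from h import *
g=np.load("g1.npz");p,F=solve(g["tl"],g["t"],foot,tdn)
go(p,F);o=bot.get_obs();print(o["ft_torque"])
c=cam("scene");save(c,"s4.png",(310,170,420,260),6);np.savez("s4.npz",**c)
E
```

```text
t11.35 slide [-0.0115, -0.0031, 0.0193] rot [0.0026, 0.0025, 0.0031] q [-0.49, 0.83, 0.49, 1.56, 0.52, 0.97] F [-0.7, 0.7, -0.9] w 0.0164 g 59
[-0.65112073  0.02167154 -0.00201003]
```

View pics/s4.png

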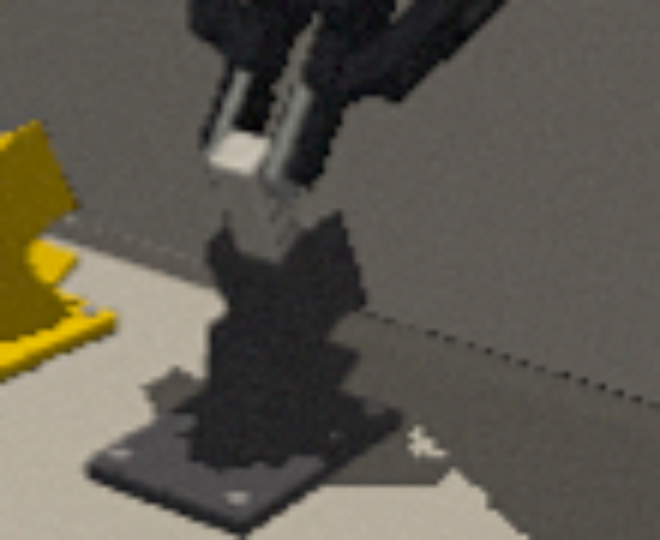

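The scene view shows the handle between the lips at (275,235), with the fingers above the walls. Now the last few millimetres.

>>> drive_tool(slide=[[-0.002,-0.003,0.004],[-0.004,-0.003,0.007],[-0.006,-0.003,0.011],[-0.008,-0.003,0.014],[-0.01,-0.003,0.017],[-0.012,-0.003,0.019],[-0.012,-0.003,0.019],[-0.012,-0.003,0.019]], rotation=[[0,0,0],[0,0,0],[0,0,0],[0,0,0],[0,0,0],[0,0,0],[0,0,0],[0,0,0]])

```text
clock: 12.4
eef_pos: [0.6174, -0.1542, 0.103]
tool_rot: [0.666, 0.683, 0.21, -0.214]
ft_force: [0.2, 0.6, -1.0]
grip_width: 0.0163
grasp_force: 58.7
```

>>> drive_tool(slide=[[-0.002,0,0.001],[-0.004,0,0.002],[-0.006,0,0.003],[-0.008,0,0.004],[-0.01,0,0.005],[-0.011,0,0.005],[-0.011,0,0.005],[-0.011,0,0.005]], rotation=[[0,0,0],[0,0,0],[0,0,0],[0,0,0],[0,0,0],[0,0,0],[0,0,0],[0,0,0]])

```text
clock: 13.4
eef_pos: [0.6177, -0.1544, 0.1025]
tool_rot: [0.666, 0.682, 0.212, -0.215]
ft_force: [-0.9, 4.3, 8.2]
grip_width: 0.0165
grasp_force: 59.4
```

Contact force is along the slope, so the pin is on the stop. Release and back off.

>>> drive_tool(slide=[[0,0,0],[0,0,0],[0,0,0],[0,0,0],[0,0,0],[0,0,-0.08],[0,0,-0.2],[0,0,-0.4]], rotation=[[0,0,0],[0,0,0],[0,0,0],[0,0,0],[0,0,0],[0,0,0],[0,0,0],[0,0,0]], gripper=1)

```text
clock: 14.4
eef_pos: [0.6179, -0.2121, 0.1819]
tool_rot: [0.666, 0.683, 0.21, -0.216]
ft_force: [0.6, -1.0, 0.4]
grip_width: 0.0855
grasp_force: 0.0
```

```bash
python3 - <<'E'
from h import *
s=cam("scene");w=cam("wrist");np.savez("w5.npz",**w)
save(s,"s5.png",(310,170,420,260),5);save(w,"w5.png")
a=cv2.imread("pics/s5.png");b=cv2.imread("pics/w5.png");m=np.hstack([cv2.resize(a,(400,327)),cv2.resize(b,(400,300))[:300].copy() if 0 else cv2.resize(b,(400,327))]);cv2.imwrite("pics/m5.png",m)
head=foot-.108*tdn
z=tdn;F=frame(z,ry);go(head+.029*tdn-.10*tdn,F);print(head,foot)
# tail face: near-white points in wrist cloud above
P=cloud(w);k=(P[...,2]>.08)&(P[...,2]<.14)&(abs(P[...,0]-.6176)<.03)&(abs(P[...,1]+.15)<.05)
print(k.sum())
E
```

```text
t14.50 slide [0.3307, -0.0068, 0.2633] rot [0.0207, -2.2558, -0.005] q [-0.56, 0.87, 0.79, 1.84, 0.5, 0.9] F [-0.5, 0.2, 0.6] w 0.0854 g 0
[ 0.61723104 -0.14670434  0.118528  ] [ 0.61850007 -0.20068942  0.025     ]
2563
```

View pics/m5.png

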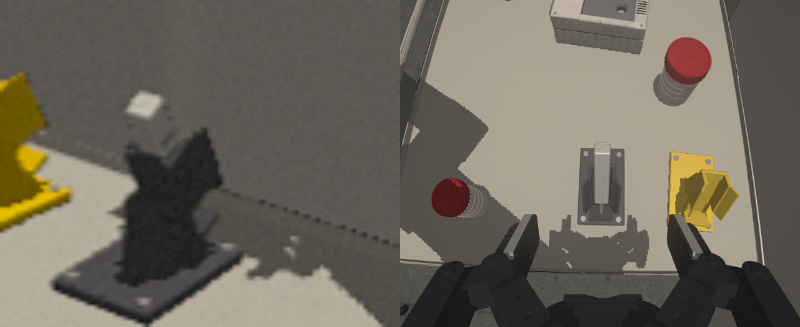

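The tool stands home in the rest: tail at (145,103) in the left half, handle straight in the channel in the right half. I'll measure its sideways position before regrasping.

```bash
python3 - <<'E'
from h import *
w=dict(np.load("w5.npz"));g=w["image"].min(2).astype(int);P=cloud(w)
head=foot-.108*tdn
m=(g>110).astype(np.uint8);m[:205]=0;m[310:]=0;m[:,:282]=0;m[:,360:]=0
n,l,st,ce=cv2.connectedComponentsWithStats(m)
for i in range(1,n):
    if st[i,4]>8: print(st[i].tolist(),ce[i].round(1).tolist(),onz(w,ce[i],.009)[0].round(4).tolist())
for r in range(212,285,12):
    xs=np.argwhere(m[r,300:345]).ravel()+300
    if len(xs): 
        q=P[r,xs.min()+2:xs.max()-1]; mid=(xs.min()+xs.max()+0)/2
        X=onz(w,[[xs.min(),r],[xs.max()+1,r]],np.median(q[:,2]))
        print(r,xs.min(),xs.max(),np.median(q,axis=0).round(4),"mid",X.mean(0).round(4),"wid",np.linalg.norm(X[1]-X[0]).round(4), "pred x", (head+rx*((X.mean(0)-head)@rx))[0].round(4))
E
```

```text
[282, 205, 78, 105, 3427] [318.4, 243.2] [0.6139, -0.1364, 0.009]
[293, 222, 8, 7, 47] [296.8, 225.0] [0.5923, -0.1183, 0.009]
[346, 223, 9, 8, 52] [349.9, 226.4] [0.6444, -0.1186, 0.009]
212 300 344 [ 0.6175 -0.1425  0.1142] mid [ 0.6178 -0.1425  0.1142] wid 0.0311 pred x 0.6171
224 300 336 [ 0.6151 -0.1534  0.1208] mid [ 0.6154 -0.1535  0.1208] wid 0.0246 pred x 0.6174
236 311 335 [ 0.6185 -0.1595  0.1132] mid [ 0.6189 -0.1595  0.1132] wid 0.017 pred x 0.6175
248 311 334 [ 0.6184 -0.1654  0.1034] mid [ 0.6187 -0.1654  0.1034] wid 0.0168 pred x 0.6177
260 311 334 [ 0.6185 -0.1716  0.0928] mid [ 0.6189 -0.1716  0.0928] wid 0.0174 pred x 0.6178
272 312 333 [ 0.6187 -0.1784  0.0818] mid [ 0.6191 -0.1784  0.0818] wid 0.0165 pred x 0.618
284 312 333 [ 0.6189 -0.1856  0.0701] mid [ 0.6193 -0.1856  0.0701] wid 0.017 pred x 0.6181
```

```bash
sed -i 's/^C=np.array(\[.6176/C=np.array([.6186/' h.py; python3 - <<'E'
from h import *
head=foot-.108*tdn
F=frame(tdn,ry);go(head-.071*tdn,F);go([.617,-.16,.27],F)
E
```

```text
t14.50 slide [0.3306, -0.0028, 0.2633] rot [0.0207, -2.2558, -0.005] q [-0.56, 0.87, 0.79, 1.84, 0.5, 0.9] F [-0.5, 0.2, 0.6] w 0.0854 g 0
t14.50 slide [0.3746, -0.0049, -0.1438] rot [0.0207, -2.2558, -0.005] q [-0.56, 0.87, 0.79, 1.84, 0.5, 0.9] F [-0.5, 0.2, 0.6] w 0.0854 g 0
```

>>> drive_tool(slide=[[0.05,0,-0.05],[0.1,0,-0.1],[0.15,0,-0.14],[0.2,0,-0.14],[0.25,0,-0.14],[0.3,0,-0.14],[0.37,-0.005,-0.144],[0.37,-0.005,-0.144]], rotation=[[0,-0.15,0],[0,-0.3,0],[0,-0.45,0],[0,-0.6,0],[0,-0.75,0],[0,-0.9,0],[0.01,-1,0],[0.01,-1,0]])

```text
clock: 15.5
eef_pos: [0.6163, -0.1556, 0.2662]
tool_rot: [0.696, 0.716, 0.038, -0.039]
ft_force: [0.7, -0.0, 0.2]
grip_width: 0.0855
grasp_force: 0.0
```

>>> drive_tool(slide=[[0,0,0],[0,0,0],[0,0,0],[0,0,0],[0,0,0],[0,0,0],[0,0,0],[0,0,0]], rotation=[[0,-0.15,0],[0,-0.3,0],[0,-0.45,0],[0,-0.6,0],[0,-0.75,0],[0,-0.9,0],[0.01,-1,0],[0.01,-1,0]])

```text
clock: 16.5
eef_pos: [0.6155, -0.1575, 0.2631]
tool_rot: [0.684, 0.703, -0.139, 0.135]
ft_force: [-0.4, -0.6, -0.9]
grip_width: 0.0851
grasp_force: 0.0
```

```bash
python3 - <<'E'
from h import *
head=foot-.108*tdn
F=frame(tdn,ry);go(head-.071*tdn,F)
E
```

```text
t16.50 slide [0.2972, 0.016, 0.237] rot [-0.0175, -0.2685, 0.013] q [-0.07, 0.47, 0.36, 1.43, -0.39, 1.47] F [-0.4, -0.6, -0.9] w 0.0851 g 0
```

>>> drive_tool(slide=[[0.06,0,0],[0.12,0,0.03],[0.18,0.01,0.07],[0.24,0.01,0.12],[0.297,0.016,0.17],[0.297,0.016,0.21],[0.297,0.016,0.237],[0.297,0.016,0.237]], rotation=[[0,-0.06,0],[0,-0.12,0],[0,-0.18,0],[-0.01,-0.24,0.01],[-0.017,-0.268,0.013],[-0.017,-0.268,0.013],[-0.017,-0.268,0.013],[-0.017,-0.268,0.013]])

```text
clock: 17.5
eef_pos: [0.618, -0.1125, 0.1817]
tool_rot: [0.676, 0.69, -0.18, 0.186]
ft_force: [0.6, 1.4, -0.1]
grip_width: 0.0854
grasp_force: 0.0
```

```bash
python3 - <<'E'
from h import *
head=foot-.108*tdn
F=frame(tdn,ry);go(head+.029*tdn,F)
w=cam("wrist");np.savez("w6.npz",**w);g=w["image"].min(2).astype(int);P=cloud(w)
# tail face: points close to plane through head, normal tdn
L=(P-head);s=L@tdn;k=(abs(s)<.008)&(np.linalg.norm(L-s[...,None]*tdn,axis=-1)<.02)&(g>100)
print(k.sum(),np.median(P[k],axis=0),"off ry,nrm,t",np.median(L[k]@ry),np.median(L[k]@nrm),np.median(s[k]))
ys,xs=np.nonzero(k);print(xs.min(),xs.max(),ys.min(),ys.max())
print("prc ry",np.percentile(L[k]@ry,[5,95]),"nrm",np.percentile(L[k]@nrm,[5,95]))
E
```

```text
t17.50 slide [0.0083, -0.0028, 0.4032] rot [0.0028, 0.0022, -0.006] q [0.06, 0.52, 0.18, 1.25, -0.52, 1.62] F [0.6, 1.4, -0.1] w 0.0854 g 0
813 [ 0.61867317 -0.14512961  0.11645955] off ry,nrm,t 0.000555637844970413 -0.00236396226604199 0.001124932330355088
308 337 234 263
prc ry [-0.00748159  0.00805745] nrm [-0.00968727  0.00638773]
```

>>> drive_tool(slide=[[0.007,0,0.06],[0.014,-0.003,0.12],[0.014,-0.003,0.18],[0.014,-0.003,0.24],[0.014,-0.003,0.3],[0.014,-0.003,0.36],[0.014,-0.003,0.39],[0.014,-0.003,0.403]], rotation=[[0,0,0],[0,0,0],[0,0,-0.006],[0,0,-0.006],[0,0,-0.006],[0,0,-0.006],[0,0,-0.006],[0,0,-0.006]])

```text
clock: 18.55
eef_pos: [0.6185, -0.1593, 0.0923]
tool_rot: [0.674, 0.691, -0.181, 0.186]
ft_force: [-0.4, -0.5, 0.5]
grip_width: 0.0853
grasp_force: 0.0
```

>>> drive_tool(slide=[[0,0,0],[0,0,0],[0,0,0],[0,0,0],[0,0,0],[0,0,0],[0,0,0],[0,0,0]], rotation=[[0,0,0],[0,0,0],[0,0,0],[0,0,0],[0,0,0],[0,0,0],[0,0,0],[0,0,0]], gripper=0)

```text
clock: 19.55
eef_pos: [0.6189, -0.1588, 0.0933]
tool_rot: [0.674, 0.691, -0.18, 0.186]
ft_force: [-1.3, 2.9, 5.3]
grip_width: 0.017
grasp_force: 59.8
```

```bash
python3 - <<'E'
from h import *
head=foot-.108*tdn
F=frame(tdn,ry);go(head+.029*tdn,F);o=bot.get_obs();R0=R.from_quat(o["tool_rot"])
print("home2",o["eef_pos"].tolist(),o["tool_rot"].tolist(),o["ft_torque"])
print("tail in tcp",R0.inv().apply(head-o["eef_pos"]),"t",R0.inv().apply(tdn))
# reader: use w2 (wrist) & top for recess, corners
for n,box,lo in(("w2",(340,45,385,85),60),("top0",(252,196,276,218),70)):
    c=dict(np.load(n+".npz"));x0,y0,x1,y1=box;i=c["image"][y0:y1,x0:x1].min(2)
    bg=np.median(i);m=(abs(i.astype(int)-bg)>10).astype(np.uint8)
    if n=="top0": m=(i<bg-12).astype(np.uint8)
    k=max(cv2.findContours(m,0,1)[0],key=cv2.contourArea);(e,ax,an)=cv2.fitEllipse(cv2.convexHull(k))
    X=onz(c,[[e[0]+x0,e[1]+y0]],.051)[0];print(n,np.add(e,(x0,y0)).round(1),ax,X.round(4))
E
```

```text
t19.55 slide [-0.0085, -0.0017, 0.0042] rot [0.0056, 0.0019, 0.002] q [-0.01, 0.59, 0.04, 1.01, -0.52, 1.53] F [-1.3, 2.9, 5.3] w 0.0170 g 60
home2 [0.6189380177757595, -0.1588146930857368, 0.09325734433490945] [0.6742379536244583, 0.6914992443842158, -0.18030638239521446, 0.186337289279178] [ 0.51573635  0.32427902 -0.19094831]
tail in tcp [-0.00216274 -0.00034625 -0.02794583] t [ 9.61267500e-04 -2.79511154e-03  9.99973631e-01]
w2 [360.2  61.8] (15.536453247070312, 20.649080276489258) [0.6457 0.1102 0.051 ]
top0 [262.6 205.6] (9.39842414855957, 10.280745506286621) [0.645  0.1116 0.051 ]
```

```bash
cat >> h.py <<'E'
H2p=np.array([.61894,-.15881,.09326]);H2R=R.from_quat([.67424,.6915,-.18031,.18634]).as_matrix()
sl=np.array([-.9897,.143,0]);FV=frame([0,0,-1],-sl)
E
python3 - <<'E'
from h import *
go(H2p-.1*H2R[:,2],H2R)
go([.6454,.1109,.19],FV)
E
```

```text
t19.55 slide [0.0, 0.0, -0.4] rot [0.0, -0.0, 0.0] q [-0.01, 0.59, 0.04, 1.01, -0.52, 1.53] F [-1.3, 2.9, 5.3] w 0.0170 g 60
t19.55 slide [0.7374, 0.1344, -0.8735] rot [0.0925, 1.0463, 0.3298] q [-0.01, 0.59, 0.04, 1.01, -0.52, 1.53] F [-1.3, 2.9, 5.3] w 0.0170 g 60
```

>>> drive_tool(slide=[[0,0,-0.05],[0,0,-0.12],[0,0,-0.2],[0,0,-0.28],[0,0,-0.36],[0,0,-0.45],[0.05,0,-0.55],[0.12,0,-0.65]], rotation=[[0,0,0],[0,0,0],[0,0,0],[0,0,0],[0,0,0],[0,0.0,0],[0.01,0.12,0.04],[0.03,0.26,0.1]])

```text
clock: 20.55
eef_pos: [0.6156, -0.0506, 0.219]
tool_rot: [0.704, 0.683, -0.136, 0.139]
ft_force: [0.6, -0.2, -0.9]
grip_width: 0.0168
grasp_force: 59.0
```

```bash
python3 - <<'E'
from h import *
go([.6454,.1109,.195],FV)
E
```

```text
t20.55 slide [0.6368, 0.1009, -0.1584] rot [0.0646, 0.7816, 0.226] q [0.11, 0.51, 0.3, 1.41, -0.39, 1.71] F [0.6, -0.2, -0.9] w 0.0168 g 59
```

>>> drive_tool(slide=[[0.08,0.01,-0.06],[0.17,0.03,-0.1],[0.27,0.04,-0.14],[0.37,0.06,-0.158],[0.47,0.08,-0.158],[0.56,0.09,-0.158],[0.637,0.101,-0.158],[0.637,0.101,-0.158]], rotation=[[0.01,0.1,0.03],[0.02,0.22,0.06],[0.03,0.34,0.1],[0.04,0.46,0.14],[0.05,0.58,0.17],[0.06,0.7,0.2],[0.065,0.782,0.226],[0.065,0.782,0.226]])

```text
clock: 21.55
eef_pos: [0.6449, 0.1101, 0.193]
tool_rot: [0.755, 0.655, -0.002, 0.0]
ft_force: [-0.3, -0.2, -1.1]
grip_width: 0.0171
grasp_force: 59.0
```

```bash
python3 - <<'E'
from h import *
go([.6454,.1109,.165],FV)
w=cam("wrist");np.savez("w7.npz",**w);save(w,"w7.png",(180,120,480,420),2)
o=bot.get_obs();R0=R.from_quat(o["tool_rot"]);tip=o["eef_pos"]+R0.apply([0,0,.08]);print("tip",tip)
o2,d=rays(w,[[320,240]])
def proj(X):
    K=w["camera_matrix"];v=R.from_quat(w["orientation"]).inv().apply(X-w["xyz"]);a=np.array([v[0],-v[1]])/-v[2];a=a*(1+w["k1"]*(a@a));return K[:2,:2]@a+K[:2,2]
print("tip px",proj(tip),"recess px",proj(np.array([.6454,.1109,.051])))
E
```

```text
t21.55 slide [0.0039, 0.0018, 0.1119] rot [-0.0033, 0.0067, 0.0038] q [0.17, 0.57, 0.41, 1.41, -0.0, 1.88] F [-0.3, -0.2, -1.1] w 0.0171 g 59
tip [0.64495468 0.10939795 0.11356488]
tip px [323.38382282 251.55077432] recess px [324.06662088 221.81149955]
```

View pics/w7.png

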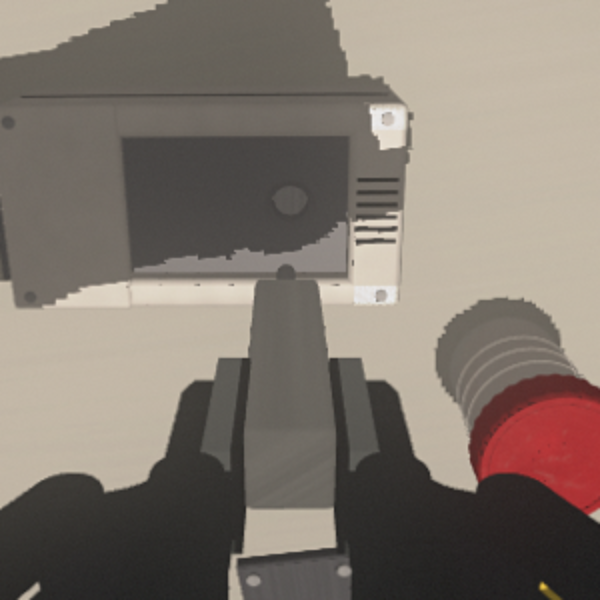

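The last view shows the pin tip at crop (286,273), i.e. image (323,256), and the recess centred at crop (289.5,199), i.e. image (324.8,219.5). The tip sits a few mm short of its prediction, so I'll work out the difference.

```bash
python3 - <<'E'
from h import *
w=dict(np.load("w7.npz"));i=w["image"].min(2).astype(int)
np.set_printoptions(linewidth=200)
print(i[246:266,312:336]);
sub=i[205:232,308:342];bg=np.median(sub);print(bg);print(sub[::2,::2])
for q,z in(((323.2,256.5),.1136),((324.8,219.5),.051)): print(q,onz(w,[q],z)[0].round(4))
o=bot.get_obs();print(o["eef_pos"])
E
```

```text
[[ 69  73  75  77  77  77  77  77  96 127 137 138 137 137 137 136 135 134 134 132 133 133 134 133]
 [ 94 111 125 138 137 137 136 136 134 136 133 133 134 133 134 132 132 134 133 132 132 132 132 133]
 [135 134 135 134 135 133 132 134 134 134 132 132 132 132 133 133 133 131 133 133 132 132 132 132]
 [132 132 132 133 132 132 132 132 132 133 131 134 133 134 133 132 133 132 133 133 132 134 133 132]
 [132 133 132 133 132 132 132 132 133 134 134 134 133 133 132 131 132 133 132 132 132 134 132 133]
 [131 132 133 130 131 131 132 132 134 132 131 131 134 133 134 134 133 133 134 132 132 133 132 134]
 [130 132 132 132 132 131 132 134 132 102  90  90 101 117 134 133 132 132 132 131 131 133 133 132]
 [130 133 131 131 131 132 134 130  86  78  79  79  78  75 116 134 133 133 133 133 132 133 133 133]
 [131 133 132 131 133 133 132  72  75  79  81  78  80  78  75 134 134 134 131 133 132 134 131 134]
 [131 131 132 132 132 132 115  76  79  79  80  81  81  79  76 104 132 133 133 132 131 133 132 130]
 [ 99  94  98  98  99  98  83  78  81  81  81  80  80  80  79  89  96  95  94  86  88  96  97  97]
 [ 93  91  
[... 1053 characters left out ...]
69 69 69 68 68 67 65 65 66 65 69 71 70 72 70 72]
 [69 68 70 69 67 65 64 76 83 78 70 67 67 72 72 73 74]
 [69 70 69 67 66 73 85 83 85 82 84 83 69 68 74 73 72]
 [65 68 68 67 66 84 82 83 86 82 87 80 81 68 70 71 73]
 [69 69 68 66 81 82 84 82 85 81 84 82 85 66 70 71 73]
 [70 70 68 67 63 84 85 82 84 80 85 80 86 68 69 73 73]
 [72 69 68 69 66 83 84 83 84 81 84 82 68 70 71 72 73]
 [70 69 70 69 69 66 82 83 85 82 86 73 67 69 71 73 72]
 [71 70 69 70 70 66 65 67 73 70 69 67 71 70 72 72 73]
 [71 69 72 70 69 69 67 67 69 66 69 71 72 71 71 74 75]
 [70 72 72 70 71 70 71 69 71 69 72 71 71 70 72 71 73]]
(323.2, 256.5) [0.6444 0.106  0.1136]
(324.8, 219.5) [0.6463 0.1127 0.051 ]
[0.64506298 0.10967887 0.19356431]
```

```bash
python3 - <<'E'
from h import *
go([.6471,.1155,.138],FV)
go([.6471,.1155,.126],FV)
E
```

```text
t21.60 slide [0.025, 0.005, 0.2222] rot [-0.0017, 0.0073, 0.0033] q [0.17, 0.57, 0.41, 1.41, -0.0, 1.88] F [-0.6, 0.0, -1.4] w 0.0172 g 59
t21.60 slide [0.0252, 0.005, 0.2702] rot [-0.0017, 0.0073, 0.0033] q [0.17, 0.57, 0.41, 1.41, -0.0, 1.88] F [-0.6, 0.0, -1.4] w 0.0172 g 59
```

>>> drive_tool(slide=[[0.012,0.003,0],[0.025,0.005,0.04],[0.025,0.005,0.09],[0.025,0.005,0.14],[0.025,0.005,0.19],[0.025,0.005,0.22],[0.025,0.005,0.222],[0.025,0.005,0.222]], rotation=[[0,0.004,0],[0,0.007,0.003],[0,0.007,0.003],[0,0.007,0.003],[0,0.007,0.003],[0,0.007,0.003],[0,0.007,0.003],[0,0.007,0.003]])

```text
clock: 22.6
eef_pos: [0.6479, 0.1158, 0.1389]
tool_rot: [0.756, 0.654, 0.001, -0.0]
ft_force: [0.6, -0.3, -0.7]
grip_width: 0.0172
grasp_force: 59.0
```

```bash
python3 - <<'E'
from h import *
go([.6471,.1155,.126],FV);print(bot.get_obs()["eef_pos"])
w=cam("wrist");np.savez("w8.npz",**w);i=w["image"].min(2).astype(int)
np.set_printoptions(linewidth=250)
print(i[212:262:2,300:350:2])
E
```

```text
t22.60 slide [-0.0015, -0.0032, 0.0516] rot [0.0023, -0.0031, -0.0007] q [0.18, 0.6, 0.32, 1.28, 0.0, 1.89] F [0.6, -0.3, -0.7] w 0.0172 g 59
[0.64791987 0.11575036 0.13889094]
[[ 97  98  96  97  97  98  96  97  97  97  98  97  96  95  95  97  97  99  98  99 100  99 100  99  97]
 [ 87  87  87  86  84  86  86  87  84  86  84  85  79  80  80  79  82  81  80  80  82  80  83  83  80]
 [ 70  70  68  69  70  69  69  72  69  72  71  71  70  70  69  71  71  72  72  73  72  74  72  73  74]
 [ 71  69  71  71  71  70  69  71  71  70  72  70  71  71  71  73  71  73  74  71  70  71  73  73  74]
 [ 67  71  69  70  69  69  68  68  70  70  69  70  71  71  72  70  71  72  72  72  72  71  73  74  74]
 [ 69  70  69  70  71  69  69  70  71  72  71  71  70  71  71  71  70  71  72  73  74  74  73  73  73]
 [ 69  70  67  71  71  72  69  69  69  70  71  70  70  70  72  70  71  71  73  72  73  72  74  75  74]
 [ 72  70  69  70  71  69  71  69  70  69  70  70  71  71  69  70  72  71  72  71  73  72  74  74  73]
 [ 69  70  70  69  70  71  70  70  68  70  70  71  69  70  71  72  72  73  71  72  72  72  72  73  
[... 952 characters left out ...]
  66  84  83  83  84  84  83  85  84  81  82  69  69  72  73  73  73  74  72  74]
 [ 70  67  70  70  67  66  85  84  84  84  84  82  85  85  81  87  69  67  72  73  74  74  71  73  73]
 [ 68  71  71  67  66  65  73  84  85  84  85  80  83  83  81  77  68  70  72  71  72  74  73  74  75]
 [ 71  70  69  68  66  65  64  85  84  85  77  79  79  77  81  63  71  72  72  72  73  72  74  74  74]
 [ 69  72  70  67  66  69  66  61  84  78  78  78  77  78  66  66  71  71  72  72  72  75  74  75  75]
 [ 70  71  69  65  69  67  64  65  65  78  77  79  77  78  68  66  70  70  71  71  74  72  74  74  73]
 [ 69  72  70  69  75  94  94  93  94  92  95  92  95  97  97  95  96  95  96  78  74  75  73  74  75]]
```

Pin and recess columns agree within 1 px. Going into the recess.

>>> drive_tool(slide=[[-0.005,-0.003,0.01],[-0.005,-0.003,0.02],[-0.005,-0.003,0.03],[-0.005,-0.003,0.04],[-0.005,-0.003,0.05],[-0.005,-0.003,0.052],[-0.005,-0.003,0.052],[-0.005,-0.003,0.052]], rotation=[[0,0,0],[0,0,0],[0,0,0],[0,0,0],[0,0,0],[0,0,0],[0,0,0],[0,0,0]])

```text
clock: 23.65
eef_pos: [0.6468, 0.1146, 0.1256]
tool_rot: [0.756, 0.654, 0.001, -0.0]
ft_force: [0.1, 0.4, -1.0]
grip_width: 0.017
grasp_force: 59.0
```

>>> drive_tool(slide=[[0,0,0.003],[0,0,0.006],[0,0,0.009],[0,0,0.012],[0,0,0.015],[0,0,0.018],[0,0,0.02],[0,0,0.02]], rotation=[[0,0,0],[0,0,0],[0,0,0],[0,0,0],[0,0,0],[0,0,0],[0,0,0],[0,0,0]])

```text
clock: 24.65
eef_pos: [0.6467, 0.1146, 0.1207]
tool_rot: [0.756, 0.654, 0.001, -0.0]
ft_force: [-1.1, 0.2, 1.6]
grip_width: 0.0169
grasp_force: 59.2
```

>>> drive_tool(slide=[[0,0,0.002],[0,0,0.004],[0,0,0.006],[0,0,0.008],[0,0,0.01],[0,0,0.01],[0,0,0.01],[0,0,0.01]], rotation=[[0,0,0],[0,0,0],[0,0,0],[0,0,0],[0,0,0],[0,0,0],[0,0,0],[0,0,0]])

```text
clock: 25.65
eef_pos: [0.6468, 0.1146, 0.1181]
tool_rot: [0.756, 0.654, 0.001, -0.0]
ft_force: [-1.2, -0.0, 3.0]
grip_width: 0.0171
grasp_force: 59.4
```

```bash
python3 - <<'E'
from h import *
a=[]
for _ in range(3): cam("top");a.append(bot.get_obs()["ft_force"])
print(np.round(a,1));go([.6467,.1146,.118],FV);o=bot.get_obs();print(o["eef_pos"])
E
```

```text
[[-1.  -0.3  3.8]
 [-1.1  0.3  2.7]
 [-0.7  0.2  3.1]]
t25.80 slide [0.0, -0.0003, 0.0002] rot [0.0012, -0.0027, -0.0008] q [0.17, 0.61, 0.28, 1.24, 0.0, 1.89] F [-0.7, 0.2, 3.1] w 0.0171 g 59
[0.64678198 0.11457753 0.11805344]
```

Force gives about 4.3 mm of press. A little deeper, then push along -y of the tool.

>>> drive_tool(slide=[[0,0,0.002],[0,-0.005,0.003],[0,-0.01,0.003],[0,-0.02,0.003],[0,-0.03,0.003],[0,-0.04,0.003],[0,-0.05,0.003],[0,-0.06,0.003]], rotation=[[0,0,0],[0,0,0],[0,0,0],[0,0,0],[0,0,0],[0,0,0],[0,0,0],[0,0,0]])

```text
clock: 26.8
eef_pos: [0.6317, 0.1168, 0.1173]
tool_rot: [0.756, 0.654, 0.001, -0.0]
ft_force: [1.1, -0.2, 3.4]
grip_width: 0.0173
grasp_force: 59.5
```

```bash
cat > rc.py <<'E'
from h import *
def slidepos(n):
    # cover gap: find recess/slide rear edge from top view: dark rear gap is hard; report dark-slide extent along sl at z=.051
    c=cam("top");P=cloud(c);i=c["image"].astype(int)
    base=np.array([.6458,.1117,.051]);ny=np.array([sl[1],-sl[0],0])
    from math import atan2
    def proj(X):
        K=c["camera_matrix"];v=R.from_quat(c["orientation"]).inv().apply(X-c["xyz"]);a=np.array([v[0],-v[1]])/-v[2];a=a*(1+c["k1"]*(a@a));return K[:2,:2]@a+K[:2,2]
    out=[]
    for s in np.arange(-.06,.20,.004):
        q=[proj(base+sl*s+ny*k) for k in(-.02,.02)]
        out.append([int(i[int(round(y)),int(round(x))].min()) for x,y in q])
    print(np.array(out).T.tolist())
slidepos(0)
o=bot.get_obs();print(o["eef_pos"],o["ft_force"])
E
python3 rc.py
```

```text
[[114, 107, 110, 106, 106, 130, 125, 132, 131, 47, 75, 115, 83, 71, 40, 49, 44, 57, 77, 78, 66, 61, 63, 73, 77, 77, 87, 92, 90, 92, 96, 96, 99, 99, 95, 98, 99, 100, 104, 105, 99, 105, 98, 109, 101, 98, 103, 101, 102, 109, 104, 106, 103, 100, 101, 105, 99, 102, 97, 102, 102, 99, 105, 99, 104], [51, 56, 103, 105, 102, 111, 114, 115, 118, 110, 99, 94, 83, 80, 84, 86, 95, 88, 94, 96, 102, 105, 96, 100, 107, 100, 103, 101, 100, 98, 97, 99, 102, 101, 96, 103, 101, 106, 100, 103, 97, 100, 99, 97, 101, 104, 99, 101, 101, 101, 107, 102, 100, 106, 107, 98, 100, 100, 103, 103, 99, 101, 103, 100, 104]]
[0.63136265 0.11681431 0.11728196] [ 1.43945834 -0.97594026  3.89076373]
```

The pin moved 15 mm at about 2 N, so the slide is travelling freely. Continue.

>>> drive_tool(slide=[[0,-0.015,0],[0,-0.03,0],[0,-0.045,0],[0,-0.06,0],[0,-0.075,0],[0,-0.09,0],[0,-0.1,0],[0,-0.11,0]], rotation=[[0,0,0],[0,0,0],[0,0,0],[0,0,0],[0,0,0],[0,0,0],[0,0,0],[0,0,0]])

```text
clock: 27.85
eef_pos: [0.6045, 0.1206, 0.1172]
tool_rot: [0.756, 0.654, 0.001, -0.0]
ft_force: [1.2, -1.4, 3.4]
grip_width: 0.0172
grasp_force: 59.5
```

>>> drive_tool(slide=[[0,-0.003,0],[0,-0.006,0],[0,-0.009,0],[0,-0.012,0],[0,-0.015,0],[0,-0.018,0],[0,-0.02,0],[0,-0.02,0]], rotation=[[0,0,0],[0,0,0],[0,0,0],[0,0,0],[0,0,0],[0,0,0],[0,0,0],[0,0,0]])

```text
clock: 28.85
eef_pos: [0.5997, 0.1216, 0.1173]
tool_rot: [0.756, 0.655, 0.001, -0.0]
ft_force: [1.1, -0.5, 3.6]
grip_width: 0.0171
grasp_force: 59.5
```

>>> drive_tool(slide=[[0,-0.002,0],[0,-0.004,0],[0,-0.006,0],[0,-0.008,0],[0,-0.01,0],[0,-0.012,0],[0,-0.014,0],[0,-0.014,0]], rotation=[[0,0,0],[0,0,0],[0,0,0],[0,0,0],[0,0,0],[0,0,0],[0,0,0],[0,0,0]])

```text
clock: 29.85
eef_pos: [0.597, 0.1218, 0.1174]
tool_rot: [0.756, 0.654, 0.001, 0.0]
ft_force: [5.1, -0.3, 1.8]
grip_width: 0.0172
grasp_force: 59.3
```

>>> drive_tool(slide=[[0,0,0.001],[0,0,0.002],[0,-0.002,0.002],[0,-0.004,0.002],[0,-0.006,0.002],[0,-0.006,0.002],[0,-0.006,0.002],[0,-0.006,0.002]], rotation=[[0,0,0],[0,0,0],[0,0,0],[0,0,0],[0,0,0],[0,0,0],[0,0,0],[0,0,0]])

```text
clock: 30.85
eef_pos: [0.5963, 0.122, 0.1173]
tool_rot: [0.756, 0.654, 0.002, 0.001]
ft_force: [7.0, -0.9, 2.4]
grip_width: 0.0171
grasp_force: 59.1
```

At the stop: force rises without travel. I'll relax the windup by about 1 mm, then lift straight out.

>>> drive_tool(slide=[[0,0.004,0],[0,0.004,-0.02],[0,0.004,-0.06],[0,0.004,-0.11],[0,0.004,-0.17],[0,0.004,-0.23],[0,0.004,-0.3],[0,0.004,-0.3]], rotation=[[0,0,0],[0,0,0],[0,0,0],[0,0,0],[0,0,0],[0,0,0],[0,0,0],[0,0,0]])

```text
clock: 31.85
eef_pos: [0.5965, 0.1222, 0.1939]
tool_rot: [0.756, 0.655, 0.002, 0.0]
ft_force: [-0.9, 0.1, -0.7]
grip_width: 0.0167
grasp_force: 59.3
```

```bash
python3 - <<'E'
from h import *
w=cam("wrist");np.savez("w9.npz",**w);i=w["image"].min(2).astype(int);P=cloud(w)
o=bot.get_obs();print(o["eef_pos"],o["ft_force"])
# recess: button disc brighter ring search, and slide front protruding
def proj(X):
    K=w["camera_matrix"];v=R.from_quat(w["orientation"]).inv().apply(X-w["xyz"]);a=np.array([v[0],-v[1]])/-v[2];a=a*(1+w["k1"]*(a@a));return K[:2,:2]@a+K[:2,2]
q=proj(np.array([.6458,.1117,.051])+.045*sl);print("expect recess px",q)
x,y=q.astype(int);np.set_printoptions(linewidth=250);print(i[y-22:y+26:2,x-26:x+28:2])
ny=np.array([sl[1],-sl[0],0])
prof=[]
s=np.arange(.09,.20,.004)
for k in s:
    u=proj(np.array([.6458,.1117,.045])+sl*k);a,b=u.round().astype(int)
    prof.append((int(k*1000),int(i[b,a]) if 0<=a<640 and 0<=b<480 else -1,round(float(P[b,a,2]),3) if 0<=a<640 and 0<=b<480 else -1))
print(prof)
go(H2p-.1*H2R[:,2],H2R)
E
```

```text
[0.59590345 0.12208417 0.19261391] [-0.60427671 -0.86820493 -0.90027889]
expect recess px [329.20105248 227.58909834]
[[ 95  69  73  70  71  72  71  70  72  72  72  72  72  71  71  74  73  74  73  74  75  76  76  77  74  77  75]
 [ 96  70  69  71  70  71  72  72  71  71  73  71  72  72  75  73  77  75  73  75  77  74  76  77  77  75  76]
 [ 96  71  70  73  72  73  73  72  72  71  72  72  71  73  73  74  74  73  74  73  74  76  74  75  76  76  76]
 [ 95  71  71  70  73  70  72  72  72  73  74  74  73  74  74  74  74  73  72  73  75  76  74  76  78  78  76]
 [ 97  71  72  70  71  71  73  72  72  71  72  72  75  74  73  72  74  75  74  74  75  77  78  76  77  76  75]
 [ 97  71  71  71  71  70  72  72  71  75  71  73  74  74  74  74  74  73  73  74  74  76  76  77  77  77  77]
 [ 98  71  73  73  73  72  72  74  74  71  73  72  72  69  71  74  74  75  74  74  76  75  76  78  77  75  77]
 [ 98  71  73  73  72  71  73  74  73  72  69  71  72  69  69  68  71  74  75  75  75  75  77  78  76  76  75]
 [ 98  70  72  71  72  72  73  73  74  69  69  82  87  87  88  89  71  71  76  75  75  78  76 
[... 1640 characters left out ...]
 135 135 134 135 135 134 136 136 134 136]]
[(90, 104, 0.058), (94, 104, 0.058), (98, 103, 0.059), (102, 103, 0.058), (106, 102, 0.059), (110, 102, 0.059), (114, 104, 0.059), (118, 79, 0.057), (122, 100, 0.046), (126, 103, 0.041), (130, 104, 0.046), (134, 103, 0.046), (138, 104, 0.047), (142, 103, 0.047), (146, 102, 0.045), (150, 69, 0.038), (154, 65, 0.039), (158, 68, 0.048), (162, 61, 0.05), (166, 68, 0.054), (170, 90, -0.001), (174, 87, 0.0), (178, 87, -0.001), (182, 89, -0.001), (186, 87, 0.001), (190, 87, 0.0), (194, 88, 0.001), (198, 89, -0.001)]
t31.90 slide [-0.9015, 0.2176, 0.0498] rot [-0.0891, -1.0499, -0.3311] q [0.2, 0.47, 0.24, 1.34, 0.0, 1.92] F [-0.6, -0.9, -0.9] w 0.0170 g 59
```

The recess shows within 1 px of where a full 45 mm would put it, and the front cassette sticks out. Return to the rest.

>>> drive_tool(slide=[[-0.1,0.02,-0.06],[-0.2,0.05,-0.12],[-0.32,0.08,-0.15],[-0.44,0.11,-0.15],[-0.56,0.14,-0.15],[-0.68,0.16,-0.15],[-0.78,0.19,-0.15],[-0.85,0.215,-0.13]], rotation=[[0,-0.1,-0.03],[-0.02,-0.22,-0.07],[-0.03,-0.35,-0.11],[-0.04,-0.48,-0.15],[-0.05,-0.62,-0.19],[-0.06,-0.75,-0.23],[-0.08,-0.88,-0.28],[-0.089,-1,-0.33]])

```text
clock: 32.9
eef_pos: [0.618, -0.0971, 0.2233]
tool_rot: [0.676, 0.693, -0.173, 0.178]
ft_force: [0.7, 0.4, -0.2]
grip_width: 0.0171
grasp_force: 59.3
```

```bash
python3 - <<'E'
from h import *
go(H2p-.1*H2R[:,2]-.002*H2R[:,0],H2R)
E
```

```text
t32.90 slide [0.035, -0.0034, 0.1746] rot [-0.0014, -0.0459, -0.0005] q [0.08, 0.5, 0.26, 1.36, -0.5, 1.63] F [0.7, 0.4, -0.2] w 0.0171 g 59
```

>>> drive_tool(slide=[[0.01,0,0.02],[0.02,0,0.05],[0.035,-0.003,0.08],[0.035,-0.003,0.11],[0.035,-0.003,0.14],[0.035,-0.003,0.165],[0.035,-0.003,0.175],[0.035,-0.003,0.175]], rotation=[[0,-0.02,0],[0,-0.046,0],[0,-0.046,0],[0,-0.046,0],[0,-0.046,0],[0,-0.046,0],[0,-0.046,0],[0,-0.046,0]])

```text
clock: 33.9
eef_pos: [0.618, -0.1097, 0.1813]
tool_rot: [0.675, 0.691, -0.18, 0.186]
ft_force: [0.7, 0.6, -1.3]
grip_width: 0.0166
grasp_force: 59.3
```

```bash
python3 - <<'E'
from h import *
w=dict(np.load("w9.npz"));i=w["image"].min(2).astype(int)
np.set_printoptions(linewidth=200);print(i[246:264:1,310:336])
go(H2p-.002*H2R[:,0],H2R)
E
```

```text
[[ 75  74  74  75  73  73  73  73  73  75  80  79  77  80  79  78  81 142 141 139 140 139 137 136 136 136]
 [ 73  70  77  81  82  80  81  78  78 100 140 139 139 137 140 140 138 137 137 138 137 136 135 137 136 137]
 [ 78  79 116 139 140 138 138 140 136 138 137 134 134 137 134 135 135 136 135 135 134 134 134 135 136 134]
 [139 139 138 135 135 134 136 135 135 133 135 135 136 134 135 135 134 134 134 134 135 135 135 133 136 135]
 [134 135 135 135 136 134 134 134 135 134 134 135 135 134 136 136 136 135 134 135 134 134 134 134 135 135]
 [136 135 134 132 135 135 135 135 135 135 136 137 133 134 134 134 136 136 135 134 134 135 135 136 135 134]
 [132 133 132 134 134 134 135 135 134 135 137 134 101 104  89  89 120 135 136 135 135 136 135 135 134 135]
 [132 134 134 134 133 134 134 134 135 135 135 103  77  80  80  78  79 105 135 136 134 134 136 134 135 135]
 [132 133 133 133 133 133 133 133 133 135 103  78  79  83  83  81  80  78 107 137 134 135 133 136 135 135]
 [134 134 133 132 134 133 134 133 135 134  90  79  80  83  83  84  81  78 104 136 134 133 134 133 133 134]
 [132 133 134 133 133 135 134 
[... 270 characters left out ...]
136 134 134 134 134]
 [133 131 121 124 124 123 124 123 123 110  81  83  86  86  88  87  87  84  85 110 125 122 123 123 123 123]
 [101  93  92  89  93  93  93  91  92  93  97  98  97  97  97  97  96  99  97  98  94  92  96  91  91  92]
 [ 95  94  95  94  94  92  92  92  94  97  96  95  95  95  97  96  98  97  96  98  95  93  95  96  95  94]
 [ 96  96  95  94  95  97  95  94  95  96  95  95  96  94  97  96  98  97  98  96  97  96  97  95  95  98]
 [ 95  95  96  95  94  94  94  95  96  95  96  94  94  95  97  95  97 100  97  98  97  94  94  96  94  97]]
t33.90 slide [-0.0023, -0.0022, 0.4033] rot [0.0004, -0.0028, -0.0022] q [0.07, 0.52, 0.18, 1.25, -0.52, 1.62] F [0.7, 0.6, -1.3] w 0.0166 g 59
```

The grip is unchanged. Down the channel.

>>> drive_tool(slide=[[-0.002,-0.002,0.03],[-0.002,-0.002,0.08],[-0.002,-0.002,0.13],[-0.002,-0.002,0.18],[-0.002,-0.002,0.23],[-0.002,-0.002,0.28],[-0.002,-0.002,0.32],[-0.002,-0.002,0.34]], rotation=[[0,0,0],[0,0,0],[0,0,0],[0,0,0],[0,0,0],[0,0,0],[0,0,0],[0,0,0]])

```text
clock: 34.9
eef_pos: [0.6186, -0.1528, 0.1072]
tool_rot: [0.675, 0.691, -0.18, 0.186]
ft_force: [0.9, -0.2, -0.2]
grip_width: 0.0165
grasp_force: 59.3
```

```bash
python3 - <<'E'
from h import *
go(H2p,H2R)
E
```

```text
t34.90 slide [0.0068, 0.0008, 0.0604] rot [-0.0009, -0.0029, -0.0015] q [-0.0, 0.57, 0.06, 1.04, -0.52, 1.54] F [0.9, -0.2, -0.2] w 0.0165 g 59
```

>>> drive_tool(slide=[[0.001,0.001,0.012],[0.002,0.001,0.024],[0.003,0.001,0.034],[0.004,0.001,0.044],[0.005,0.001,0.05],[0.006,0.001,0.056],[0.006,0.001,0.06],[0.006,0.001,0.06]], rotation=[[0,0,0],[0,0,0],[0,0,0],[0,0,0],[0,0,0],[0,0,0],[0,0,0],[0,0,0]])

```text
clock: 35.9
eef_pos: [0.6193, -0.1586, 0.0942]
tool_rot: [0.675, 0.691, -0.18, 0.186]
ft_force: [1.1, -0.4, -0.4]
grip_width: 0.0169
grasp_force: 59.3
```

>>> drive_tool(slide=[[0,0,0],[0,0,0],[0,0,0],[0,0,0],[0,0,0],[0,0,-0.06],[0,0,-0.18],[0,0,-0.36]], rotation=[[0,0,0],[0,0,0],[0,0,0],[0,0,0],[0,0,0],[0,0,0],[0,0,0],[0,0,0]], gripper=1)

```text
clock: 36.9
eef_pos: [0.6171, -0.1133, 0.1727]
tool_rot: [0.675, 0.691, -0.18, 0.185]
ft_force: [0.6, 0.4, 0.3]
grip_width: 0.0852
grasp_force: 0.0
```

>>> drive_tool(slide=[[0,0,-0.05],[0,0,-0.1],[0,0,-0.2],[0,0,-0.3],[0,0,-0.3],[0,0,-0.3],[0,0,-0.3],[0,0,-0.3]], rotation=[[0,0,0],[0,0,0],[0,0,0],[0,0,0],[0,0,0],[0,0,0],[0,0,0],[0,0,0]])

```text
clock: 37.9
eef_pos: [0.6163, -0.0767, 0.2362]
tool_rot: [0.675, 0.691, -0.18, 0.185]
ft_force: [0.7, 0.0, -0.6]
grip_width: 0.0854
grasp_force: 0.0
```

```bash
python3 - <<'E'
from h import *
w=cam("wrist");g=w["image"].min(2).astype(int);P=cloud(w);head=foot-.108*tdn
L=(P-head);s=L@tdn;k=(abs(s)<.01)&(np.linalg.norm(L-s[...,None]*tdn,axis=-1)<.02)&(g>100)
print(k.sum(),"off ry,nrm,t",np.median(L[k]@ry),np.median(L[k]@nrm),np.median(s[k]))
t0=dict(np.load("top0.npz"))["image"];t1=cam("top")["image"]
# bystanders
for n,b in(("cup",(180,285,235,340)),("vial",(380,290,430,340)),("jar",(295,135,345,190))):
    x0,y0,x1,y1=b;r=[]
    for t in(t0,t1):
        h=t[y0:y1,x0:x1].astype(int);m=(h[...,0]-h[...,1]>40) if n!="cup" else h.min(2)>160
        r.append(np.argwhere(m).mean(0).round(2).tolist())
    print(n,r)
o=bot.get_obs();print(o["clock"],o["eef_pos"],o["ft_force"])
E
```

```text
522 off ry,nrm,t 0.001987503451815595 -0.0018698094373614843 0.0011366133180874675
cup [[nan, nan], [nan, nan]]
vial [[24.87, 26.89], [24.98, 26.88]]
jar [[24.83, 23.38], [24.17, 22.41]]
38.0 [ 0.61660742 -0.07648495  0.23664358] [ 0.61226444 -0.77323483  0.40732873]<stdin>:11: RuntimeWarning: Mean of empty slice.
  ret = um.true_divide(
```

The tail is back at the same home position as before, and no contact was recorded with the bystanders. Handing in.

```bash
python3 -c "
from workcell import bot
print(bot.job_done())"
```

```text
the job is handed in; nothing more can be done
None
```

The job is handed in at about 38 s, with no verdict shown: the slide is pushed out to its stop, the tool is back in the slanted rest and released, and the hand is clear. I pulled the pin out of the recess but did not confirm the button's height; the small jar hadn't moved, the back jar read about 1 pixel off (possibly arm shadow), and my check on the cup gave no reading, though the arm never worked near it.

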